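# Stack the battery cases on the charging base with the power isolated

## Robot

A 6-joint arm with a two-finger parallel gripper is mounted at the origin on the work surface. World frame = base frame: x ahead of the robot, y to its left, z up, the work surface at z = 0. Lengths are in m, angles in rad, forces in N, time in s.
With the tool pointing down it reaches from about 0.375 to 0.9 m from the base axis. Payload 3.1 kg.
Tool frame: the origin (TCP) lies at the very end of the fingers, on their centre line; the grasp point (between the pads) lies 19 mm behind it (manip.grasp_offset is the distance from the TCP to the grasp point, in m); x points along the fingers, z is the direction in which the jaws open and shut, and the axes are right-handed (so a half turn about x gives the same grasp; the last joint's range is limited). The gripper opens to 85 mm and grips with 20 to 120 N. Pads are 22 mm wide; open, the fingers measure 114 mm over their backs; the gripper's body (76 mm by 85 mm) begins 54 mm behind the grasp point. The pads swing forward as they close: fully open they stand 13 mm farther back than shut.
Start: joints at [0.971, 0.527, 1.433, -0, 1.181, -0.178], TCP at [0.256, 0.57, 0.231] pointing down, gripper open.
Joint ranges: [-3.08, 3.08], [-0.75, 2.2], [0.22, 2.44], [-1.43, 4.57], [0, 2.65], [-2.85, 2.85]. Speed limits (rad/s): [2.79, 2.79, 3.14, 3.14, 3.14, 3.14].

## Interface

Orientations are given as a unit quaternion [x, y, z, w].
In Python, from station import manip gives the robot as it stands.
- The arm moves only by the tool send_rows, never from a script. Its argument "steps" is a list that holds one entry, the list of rows, each a list of 5 numbers: the closure, from 0 (fully open) to 1 (shut), then the shift along the world's x, y, z in m, then the turn about the world's z in rad. A call has 1 to 8 rows; each row is the pose to reach, as a shift and turn from the pose commanded when the call began; what a row does not reach only later rows make up. A row lasts 1/8 s, in which the tool goes at most 62.5 mm and 10.7 degrees, less where a joint would pass 70% of its speed; a pose out of reach is approached as far as the arm can. A call with a gripper value outside its range is refused whole. The fingers move at their own pace and stop on an object; "grip_force" is the grip in N (left out, the last holds). Time passes only in rows, so rows that repeat a pose let the fingers close. It gives the time, the measured TCP pose, the force and the opening at its end, in the units of the state.
- manip.sense(): the state, without advancing time (a new reading comes with each control period).
- manip.snapshot(name): name is "scene" or "side" or "wrist"; returns the picture (480x640x3 uint8, red, green, blue); there is no depth.
- manip.camera_params(name): a dict with "fx", "fy", "cx", "cy" (pixels), "T" (4x4, takes a point from camera to world coordinates); the wrist camera has in their place "tool_from_camera" (4x4, takes a point from camera to tool coordinates, whose origin is the TCP and whose axes are the tool frame's). Camera axes: x right, y down, z forward; pixel columns grow to the right and rows downward; lengths in m; the calibration is good to about 2 mm. The wrist camera is an equidistant fisheye: a pixel r from the principal point sees the ray r / f radians off the axis. A picture is of the moment at which its call begins: read the wrist's pose just before it. camera_params takes no time and is no camera call.
- manip.sign_off(): hands the job in, once; it reports no verdict.
The state is a dict: "t": time; "q": joint angles; "qd": joint speeds; "tau": joint torques, N m; "tcp_pos": TCP position; "tool_rot": TCP orientation; "force": force on the tool from outside, world axes, zero at the start; "ft_torque": the same for the moment, N m; "finger_gap": opening from 0.0 (shut) to 1.0 (fully open).
Only numpy, scipy, OpenCV 4.12 (cv2) and the standard library are available. Lean on these libraries where they do the work, as an engineer would, in place of code of your own. Each camera call takes 0.05 s, during which the arm holds its last target.

## Task

Put the loose battery cases on charge: turn the red isolator handle to off, stack every blue battery case lying flat (either face up) and squarely one on another on the charging base's black seat, their long sides in line with the seat, put the orange cover on top in the same way, grip rib up, and then turn the isolator fully back on. Never handle the cases or the cover while the isolator is on (if the stack needs correcting later, switch off first), and leave the spray can, bowl and tin alone.

Things in the scene. Friction and masses are not known exactly. Their poses are not given: they have to be found in the camera images.
- case1: blue battery case with black ends and a white patch on both faces, a closed box 110 x 66 x 34 mm (x, y, z), about 0.3 kg, lying flat; origin at its middle, 17 mm above its underside, x along its length, z across its faces. Three to five of the five are present; all are alike, and they stack in any order, either way round and either face up
- case2: blue battery case with black ends and a white patch on both faces, a closed box 110 x 66 x 34 mm (x, y, z), about 0.3 kg, lying flat; origin at its middle, 17 mm above its underside, x along its length, z across its faces. Three to five of the five are present; all are alike, and they stack in any order, either way round and either face up
- case3: blue battery case with black ends and a white patch on both faces, a closed box 110 x 66 x 34 mm (x, y, z), about 0.3 kg, lying flat; origin at its middle, 17 mm above its underside, x along its length, z across its faces. Three to five of the five are present; all are alike, and they stack in any order, either way round and either face up
- case4: blue battery case with black ends and a white patch on both faces, a closed box 110 x 66 x 34 mm (x, y, z), about 0.3 kg, lying flat; origin at its middle, 17 mm above its underside, x along its length, z across its faces. Three to five of the five are present; all are alike, and they stack in any order, either way round and either face up
- case5: blue battery case with black ends and a white patch on both faces, a closed box 110 x 66 x 34 mm (x, y, z), about 0.3 kg, lying flat; origin at its middle, 17 mm above its underside, x along its length, z across its faces. Three to five of the five are present; all are alike, and they stack in any order, either way round and either face up
- cover: orange terminal cover, a slab 110 x 66 x 16 mm with a black grip rib on top (60 long along x, 20 wide, 26 mm high; top of the rib 42 mm above the underside); origin at the centre of its underside, x along its length, z up
- dock_seat (a point): centre of the black seat (112 x 70 mm) of the charging base, an aluminium slab 160 x 120 mm fixed to the bench; the seat's top lies 24 mm above the bench; x along the seat's length, z up. May stand on the robot's left or right
- handle (a joint): angle of the red isolator handle: 0 = off (pointer to the white mark), 1.05 rad = on (pointer to the green mark); grows clockwise seen from above; it stops firmly at either end and stays where it is left, taking 0.12 N m to turn
- handle_grip (a point): on the upright axis of the red isolator handle, mid-bar, at the height to grip (88 mm above the bench); the bar is 78 long, 16 wide, from 20 mm below to 14 mm above this point; x runs along the bar to its white pointer end and turns with it, z up
- isolator: the isolator: a grey box 120 x 120 mm, 58 mm high with a yellow plate, fixed to the bench on the other side from the charging base, the red handle on top; origin at the centre of its underside; its x axis points to the white off mark
- spray: bystander: standing blue spray can with a white top, diameter 52, height 160 mm; origin at the centre of its foot
- bowl: bystander: small white bowl, diameter 100, height 40 mm; origin at the centre of its foot
- tin: bystander: green tin 100 x 70 x 45 mm; origin at the centre of its underside
Things that resemble listed ones, but are neither listed nor needed, are in the scene too. Several things have the shape of the isolator; the one meant has the colours described above. Leave any brown look-alike of the cover alone.

How it is judged:
By the outcome, as a careful person would: the job done as asked, in the order asked, and still so for the second after the job is handed in, with the robot touching nothing.
Of case1, case2, case3, case4, case5 only 3 to 5 are there at a start; the rules pass over those that are not, and their reading is None.
At some moment in a run one of case1, case2, case3, case4, case5 may be knocked a few centimetres aside while the robot is not near it.
It also fails if it takes over 210 s, if anything falls off the work surface, if the arm or the gripper's body presses on something with over 40 N, if the wrist force passes 120 N, or if a joint passes its speed limit or range.

## Working session

There is one attempt and no reset: what is moved stays moved. The work goes in short steps, Python scripts to look and compute and a tool call to move; the robot and the scene stay as the last step left them, time stands still between calls to the robot, and variables do not carry over. Pictures are saved under pics/ and viewed, and the job is handed in when it is done.

Besides the shell and the picture viewer there is one more tool, called after ">>>" as name(argument=value, ...), one argument or row to a line, values as JSON. send_rows: Moves the arm, as the interface text tells. Its arguments: {"type":"object","properties":{"steps":{"type":"array","items":{"type":"array","items":{"type":"array","items":{"type":"number"}}}},"grip_force":{"type":"number"}},"required":["steps"]}

```bash
ls; mkdir -p pics; python3 - <<'E'
from station import manip
import cv2
s=manip.sense();print(s)
for n in("scene","side","wrist"):
    p=manip.snapshot(n);cv2.imwrite(f"pics/{n}0.png",p[:,:,::-1])
    c=manip.camera_params(n);print(n,c)
E
```

```text
pics
{'t': 0.0, 'q': array([ 9.70478316e-01,  5.28455302e-01,  1.43391762e+00,  1.45002005e-07,
        1.18140633e+00, -1.78512175e-01]), 'qd': array([-6.36869936e-04, -5.40860399e-04,  1.32165773e-03, -9.76084387e-05,
        2.05599424e-03, -7.15962252e-04]), 'tau': array([-7.64507536e-05, -4.42349017e+01, -1.78027457e+01, -2.34283743e-04,
        8.36425490e-03, -3.24975690e-05]), 'tcp_pos': array([0.25544378, 0.56961978, 0.23033543]), 'tool_rot': array([-0.3845476 ,  0.59430553,  0.38395131,  0.59287897]), 'force': array([ 0.52036305,  0.51025386, -0.06562294]), 'ft_torque': array([ 0.01072919, -0.05847907, -0.04958735]), 'finger_gap': 1.000957578576236}
scene {'fx': 517.8350220838931, 'fy': 517.8350220838931, 'cx': 323.16262878506666, 'cy': 240.34556524006578, 'T': array([[-0.15221435,  0.75766895, -0.63464049,  1.29665346],
       [ 0.98825041,  0.125677  , -0.0869852 ,  0.00795216],
       [ 0.01385373, -0.64042412, -0.76789649,  1.01067841],
       [ 0.        ,  0.        ,  0.        ,  1.        ]])}
side {'fx': 558.4107976990916, 'fy': 558.4107976990916, 'cx': 320.8992464374469, 'cy': 242.41922425525004, 'T': array([[ 0.70212438,  0.48947895, -0.51713801,  1.33727606],
       [ 0.71185408, -0.49973986,  0.49348135, -0.85280191],
       [-0.01688575, -0.71461209, -0.69931712,  1.19196917],
       [ 0.        ,  0.        ,  0.        ,  1.        ]])}
wrist {'fx': 371.64829954431775, 'fy': 371.64829954431775, 'cx': 323.46311945744185, 'cy': 234.42273355986572, 'tool_from_camera': array([[ 4.05714685e-04, -3.06251708e-01,  9.51950485e-01,
        -1.42583031e-01],
       [-6.84053213e-04, -9.51950426e-01, -3.06251398e-01,
         7.90361711e-02],
       [ 9.99999684e-01, -5.26934099e-04, -5.95712732e-04,
         1.79376942e-04],
       [ 0.00000000e+00,  0.00000000e+00,  0.00000000e+00,
         1.00000000e+00]])}
```

View pics/scene0.png

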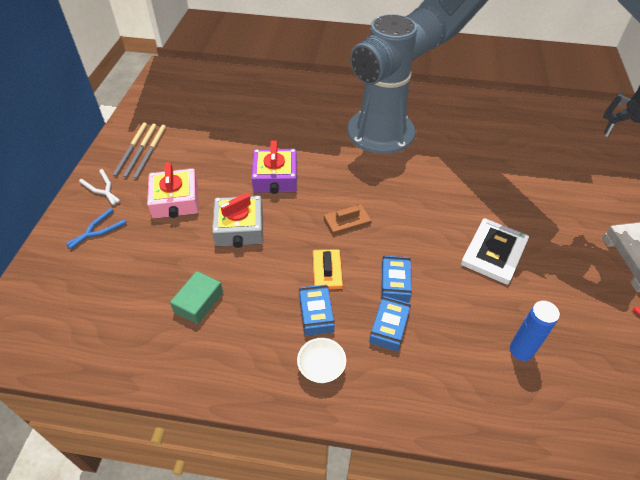

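View pics/side0.png

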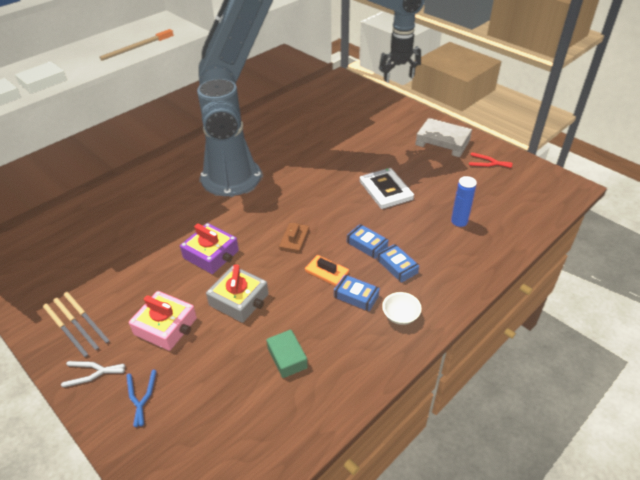

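View pics/wrist0.png

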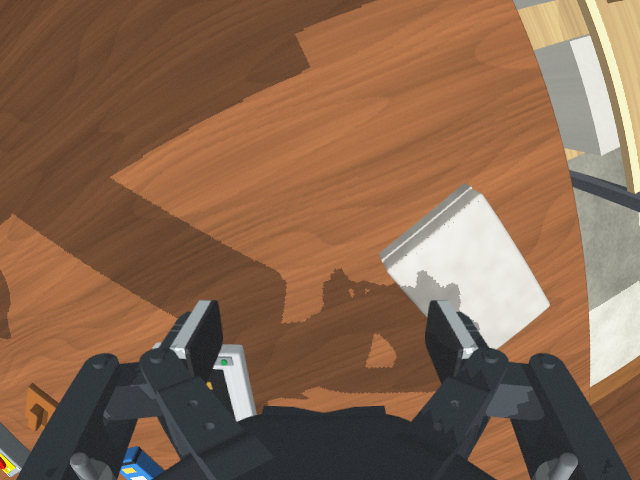

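```bash
python3 - <<'E'
import cv2
a=cv2.imread("pics/scene0.png");b=cv2.imread("pics/side0.png")
def c(im,x,y,w,h,n,k): cv2.imwrite(n,cv2.resize(im[y:y+h,x:x+w],None,fx=k,fy=k,interpolation=cv2.INTER_CUBIC))
c(a,290,200,250,190,"pics/c1.png",3.2)
c(a,130,130,180,130,"pics/c2.png",4)
c(b,290,160,190,170,"pics/c3.png",3.5)
E
```

```text
(no output)
```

View pics/c1.png

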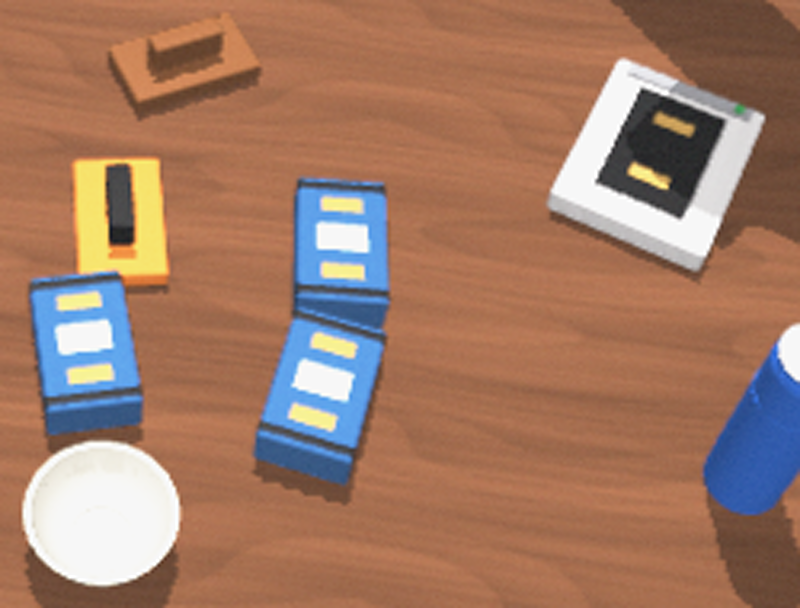

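View pics/c2.png

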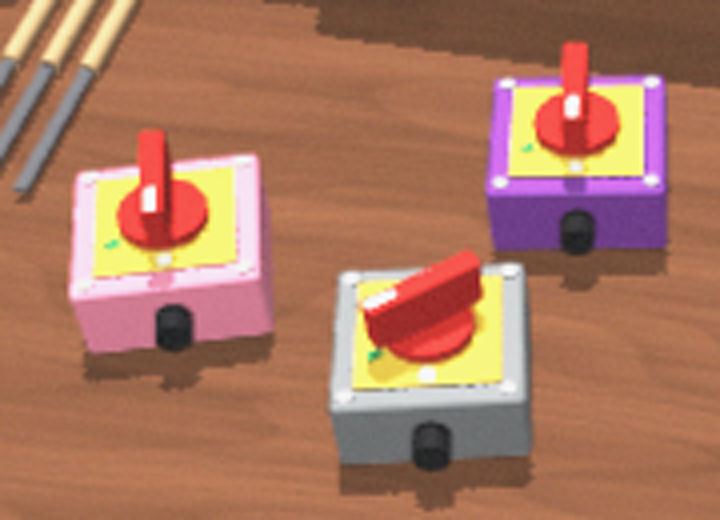

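View pics/c3.png

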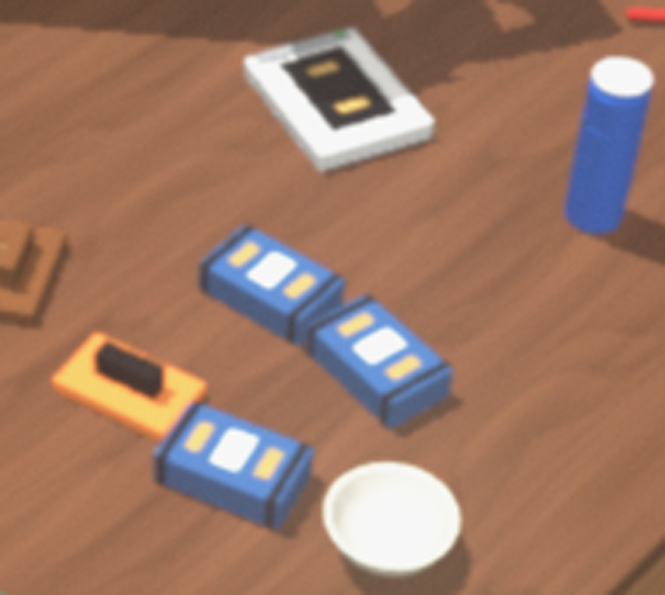

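```bash
cat > h.py <<'E'
import numpy as np,cv2
from station import manip
C={n:manip.camera_params(n) for n in("scene","side","wrist")}
def ray(n,u,v,c,z):
    p=C[n];T=p["T"]
    d=T[:3,:3]@np.array([(u-p["cx"])/p["fx"],(v-p["cy"])/p["fy"],1]);o=T[:3,3]
    return o+d*(z-o[2])/d[2]
def crop(n,x,y,k,u,v,z): return ray(n,(u+.5)/k-.5+x,(v+.5)/k-.5+y,None,z)
def snap(n,f,x=0,y=0,w=640,h=480,k=1):
    im=manip.snapshot(n)[:,:,::-1]
    cv2.imwrite(f,cv2.resize(im[y:y+h,x:x+w],None,fx=k,fy=k,interpolation=cv2.INTER_CUBIC))
def st():
    s=manip.sense();print("t",s["t"],"tcp",s["tcp_pos"].round(4),"q",s["q"].round(3),"F",s["force"].round(1),"gap",round(s["finger_gap"],3));return s
E
python3 - <<'E'
from h import *
c1=lambda u,v,z:crop("scene",290,200,3.2,u,v,z)
c3=lambda u,v,z:crop("side",290,160,3.5,u,v,z)
c2=lambda u,v,z:crop("scene",130,130,4,u,v,z)
np.set_printoptions(precision=4,suppress=True)
def ang(a,b): return np.degrees(np.arctan2(*(a-b)[1::-1]))
for nm,a,b in [("A",[(342,238),(342,205),(343,270)],[(271,269),(243,253),(299,286)]),("B",[(323,380),(334,345),(312,417)],[(380,346),(355,324),(404,368)]),("C",[(85,337),(79,301),(91,374)],[(235,450),(199,436),(269,463)])]:
    P=[c1(*p,.034) for p in a];Q=[c3(*p,.034) for p in b]
    print(nm,np.mean(P,0)[:2],ang(P[1],P[2]),np.mean(Q,0)[:2],ang(Q[1],Q[2]))
P=[c1(*p,.024) for p in[(640,88),(725,120),(684,217),(598,184),(674,124),(649,176)]]
print("dock",P,np.mean(P[:4],0),ang(P[4],P[5]),ang(P[0],P[3]),ang(P[1],P[2]))
Q=[c3(*p,.024) for p in[(283,60),(343,45),(394,105),(335,128),(322,69),(351,104)]]
print("dock",Q,np.mean(Q[:4],0),ang(Q[4],Q[5]),ang(Q[0],Q[3]),ang(Q[1],Q[2]))
P=[c2(*p,.058) for p in [(340,272),(522,265),(528,400),(332,408)]]
print("iso",P,np.mean(P,0),ang(P[3],P[0]),ang(P[2],P[1]))
print("off",c2(428,374,.0585),"green",c2(374,355,.0585))
P=[c2(*p,.102) for p in [(363,303),(378,316)]] + [c2(*p,.102) for p in[(468,253),(480,263)]]
print("bar",P)
# cover corners z .016
P=[c1(*p,.016) for p in [(74,159),(159,157),(168,275),(78,276)]]
print("cover",P,np.mean(P,0),ang(P[0],P[3]),ang(P[1],P[2]))
P=[c1(*p,.042) for p in [(119,167),(120,240)]]; print("rib",P)
E
```

```text
A [0.562  0.0822] -175.73938064483977 [0.5617 0.0785] -177.0941715533872
B [0.6852 0.0767] 169.59772101216134 [0.6862 0.0732] 170.114679843903
C [ 0.6769 -0.0895] -162.81524464521829 [ 0.6777 -0.0928] -162.81309766810892
dock [array([0.3684, 0.3085, 0.024 ]), array([0.3915, 0.3729, 0.024 ]), array([0.4941, 0.3344, 0.024 ]), array([0.4728, 0.2718, 0.024 ]), array([0.4023, 0.3329, 0.024 ]), array([0.4585, 0.3106, 0.024 ])] [0.4317 0.3219 0.024 ] 158.35128058898997 160.6307542434038 159.42534708378315
dock [array([0.3672, 0.3126, 0.024 ]), array([0.3933, 0.3711, 0.024 ]), array([0.488 , 0.3338, 0.024 ]), array([0.4704, 0.2694, 0.024 ]), array([0.4035, 0.3282, 0.024 ]), array([0.4581, 0.3068, 0.024 ])] [0.4297 0.3217 0.024 ] 158.64415904398393 157.3247961548496 158.54319952934242
iso [array([ 0.4139, -0.3961,  0.058 ]), array([ 0.3885, -0.2828,  0.058 ]), array([ 0.5002, -0.2528,  0.058 ]), array([ 0.5259, -0.3681,  0.058 ])] [ 0.4572 -0.325   0.058 ] 14.0085355326948 15.009184048767002
off [ 0.4901 -0.3179  0.0585] green [ 0.4803 -0.3548  0.0585]
bar [array([ 0.4777, -0.3564,  0.102 ]), array([ 0.4866, -0.3445,  0.102 ]), array([ 0.4258, -0.3045,  0.102 ]), array([ 0.433 , -0.2951,  0.102 ])]
cover [array([ 0.5073, -0.1256,  0.016 ]), array([ 0.4947, -0.0612,  0.016 ]), array([ 0.6032, -0.0401,  0.016 ]), array([ 0.6147, -0.1047,  0.016 ])] [ 0.555  -0.0829  0.016 ] -168.98283248545337 -168.9879790598384
rib [array([ 0.53  , -0.0876,  0.042 ]), array([ 0.5965, -0.077 ,  0.042 ])]
```

```bash
cat >> h.py <<'E'
from scipy.spatial.transform import Rotation as R
def yaw(s=None):
    s=s or manip.sense();z=R.from_quat(s["tool_rot"]).apply([0,0,1]);return np.degrees(np.arctan2(z[1],z[0]))
def wray(u,v,z,s):
    p=C["wrist"];dx,dy=(u-p["cx"]),(v-p["cy"]);r=np.hypot(dx,dy);th=r/p["fx"]
    d=np.array([np.sin(th)*dx/r,np.sin(th)*dy/r,np.cos(th)]);T=p["tool_from_camera"];Rt=R.from_quat(s["tool_rot"])
    d=Rt.apply(T[:3,:3]@d);o=s["tcp_pos"]+Rt.apply(T[:3,3]);return o+d*(z-o[2])/d[2]
def wproj(P,s):
    p=C["wrist"];T=p["tool_from_camera"];Rt=R.from_quat(s["tool_rot"])
    q=T[:3,:3].T@(Rt.inv().apply(np.array(P)-s["tcp_pos"])-T[:3,3]);r=np.hypot(q[0],q[1]);th=np.arctan2(r,q[2])
    return p["cx"]+p["fx"]*th*q[0]/r,p["cy"]+p["fy"]*th*q[1]/r
E
python3 -c "
from h import *
s=st();print(yaw(s),R.from_quat(s['tool_rot']).as_matrix().round(3))"
```

```text
t 0.15 tcp [0.2555 0.5698 0.2306] q [ 0.971  0.528  1.434 -0.     1.181 -0.178] F [ 0.4  0.4 -0.4] gap 0.996
65.83092748362175 [[-0.001 -0.912  0.409]
 [-0.001  0.409  0.912]
 [-1.     0.    -0.002]]
```

>>> send_rows(
  steps=[
    [[0,0.225,-0.37,0,-0.34],[0,0.225,-0.37,0,-0.34],[0,0.225,-0.37,0,-0.34],[0,0.225,-0.37,0,-0.34],[0,0.225,-0.37,0,-0.34],[0,0.225,-0.37,0,-0.34],[0,0.225,-0.37,0,-0.34],[0,0.225,-0.37,0,-0.34]],
  ],
  grip_force=40,
)

```text
t: 1.15
tcp_pos: [0.4833, 0.1968, 0.2312]
tool_rot: [-0.277, 0.651, 0.276, 0.651]
force: [-0.3, 0.6, 0.3]
finger_gap: 1.001
```

```bash
python3 -c "
from h import *
s=st();print(yaw(s));snap('wrist','pics/w1.png')"
```

```text
t 1.15 tcp [0.4833 0.1968 0.2312] q [ 1.730e-01  3.890e-01  1.690e+00 -1.000e-03  1.061e+00 -6.290e-01] F [-0.3  0.6  0.3] gap 1.001
45.98249713429037
```

View pics/w1.png

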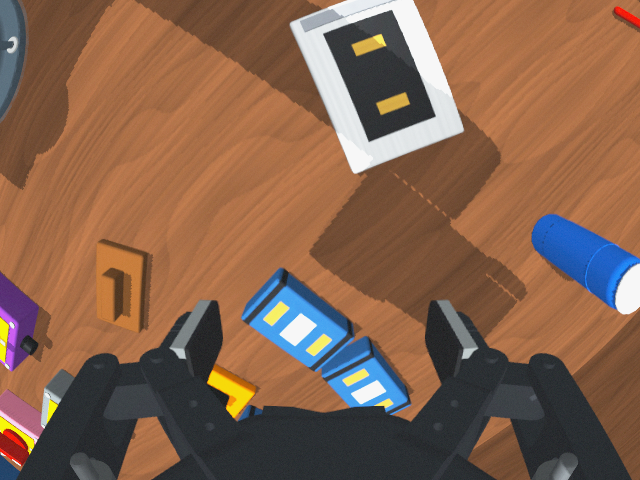

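```bash
python3 -c "
from h import *
s=manip.sense()
for p in [(323,36),(395,10),(435,119),(368,141),(369,44),(393,103)]: print(wray(*p,.024,s).round(4))
for p in [(299,328),(275,313),(319,343),(370,392)]: print(wray(*p,.034,s).round(4))
"
```

```text
[0.3672 0.3079 0.024 ]
[0.3931 0.3764 0.024 ]
[0.496  0.3319 0.024 ]
[0.4682 0.2691 0.024 ]
[0.4017 0.3336 0.024 ]
[0.4578 0.3112 0.024 ]
[0.5608 0.0855 0.034 ]
[0.5304 0.0804 0.034 ]
[0.5896 0.0874 0.034 ]
[0.6854 0.0796 0.034 ]
```

>>> send_rows(
  steps=[
    [[0,0.04,-0.3,-0.02,0],[0,0.04,-0.3,-0.02,0],[0,0.04,-0.3,-0.02,0],[0,0.04,-0.3,-0.02,0],[0,0.04,-0.3,-0.02,0],[0,-0.027,-0.44,-0.03,0],[0,-0.027,-0.44,-0.03,0],[0,-0.027,-0.44,-0.03,0]],
  ],
)

```text
t: 2.2
tcp_pos: [0.4529, -0.2404, 0.2009]
tool_rot: [-0.278, 0.65, 0.278, 0.65]
force: [0.6, 0.1, 0.0]
finger_gap: 0.999
```

```bash
python3 -c "
from h import *
s=st();print(yaw(s));snap('wrist','pics/w2.png')"
```

```text
t 2.2 tcp [ 0.4529 -0.2404  0.2009] q [-0.706  0.42   1.744  0.     0.979 -1.515] F [0.6 0.1 0. ] gap 0.999
46.32038111892204
```

View pics/w2.png

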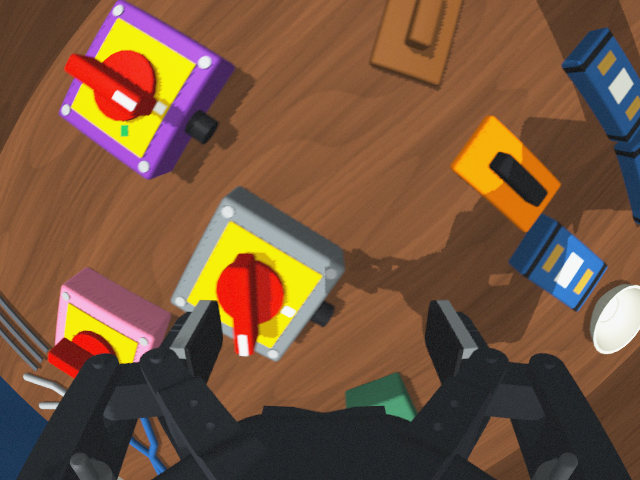

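```bash
python3 -c "
from h import *
s=manip.sense()
for p in [(245,258),(245,306),(243,354)]: print(wray(*p,.102,s).round(4))
for p in [(228,211),(331,272),(274,353),(180,300),(289,312)]: print('scr',wray(*p,.058,s).round(4))
import cv2
im=cv2.imread('pics/w2.png')[180:380,150:370];cv2.imwrite('pics/w2c.png',cv2.resize(im,None,fx=3,fy=3,interpolation=2))
"
```

```text
[ 0.4252 -0.2945  0.102 ]
[ 0.451  -0.3237  0.102 ]
[ 0.4793 -0.3593  0.102 ]
scr [ 0.3933 -0.2941  0.058 ]
scr [ 0.4894 -0.2704  0.058 ]
scr [ 0.5136 -0.3669  0.058 ]
scr [ 0.4159 -0.3906  0.058 ]
scr [ 0.492  -0.3237  0.058 ]
```

View pics/w2c.png

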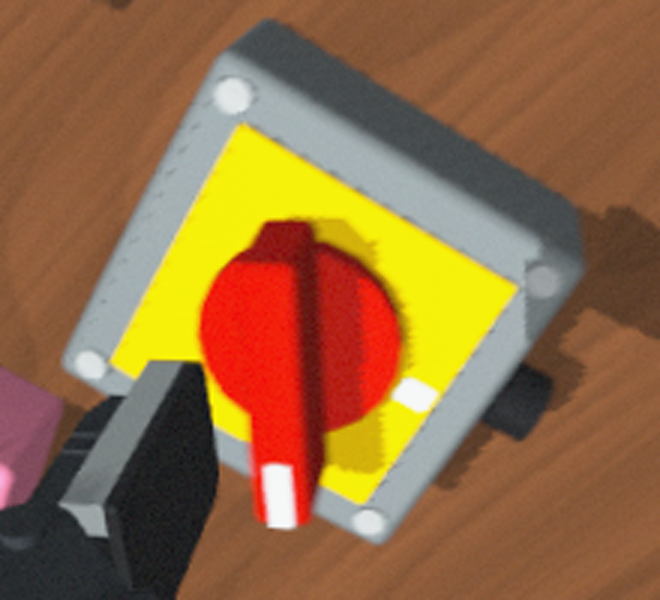

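```bash
python3 -c "
from h import *
s=manip.sense()
a=wray(243.5,267.5,.102,s);b=wray(243.5,355,.102,s);print(a,b,(a+b)/2,np.hypot(*(a-b)[:2]),np.degrees(np.arctan2(*(b-a)[1::-1])))
"
```

```text
[ 0.4293694  -0.30079334  0.102     ] [ 0.48024767 -0.3597493   0.102     ] [ 0.45480853 -0.33027132  0.102     ] 0.07787428573906859 -49.2062065872293
```

>>> send_rows(
  steps=[
    [[0,0.001,-0.0896,0,-0.05],[0,0.001,-0.0896,0,-0.05],[0,0.001,-0.0896,0,-0.05],[0,0.001,-0.0896,-0.05,-0.05],[0,0.001,-0.0896,-0.1,-0.05],[0,0.001,-0.0896,-0.13,-0.05],[0,0.001,-0.0896,-0.13,-0.05],[0,0.001,-0.0896,-0.13,-0.05]],
  ],
)

```text
t: 3.25
tcp_pos: [0.4558, -0.3285, 0.0724]
tool_rot: [-0.263, 0.656, 0.262, 0.657]
force: [0.6, 1.1, -0.2]
finger_gap: 1.002
```

>>> send_rows(
  steps=[
    [[1,0,0,0,0],[1,0,0,0,0],[1,0,0,0,0],[1,0,0,0,0],[1,0,0,0,0],[1,0,0,0,0],[1,0,0,0,0],[1,0,0,0,0]],
  ],
)

```text
t: 4.25
tcp_pos: [0.4556, -0.329, 0.0719]
tool_rot: [-0.262, 0.656, 0.262, 0.657]
force: [2.9, 4.2, 6.0]
finger_gap: 0.18
```

```bash
python3 -c "
from h import *
s=st();print(yaw(s),s['ft_torque']);snap('wrist','pics/w3.png')"
```

```text
t 4.25 tcp [ 0.4556 -0.329   0.0719] q [-0.825  0.675  1.718  0.002  0.748 -1.584] F [2.9 4.2 6. ] gap 0.18
43.440268836722595 [ 0.60988148 -0.42911383 -0.12396795]
```

View pics/w3.png

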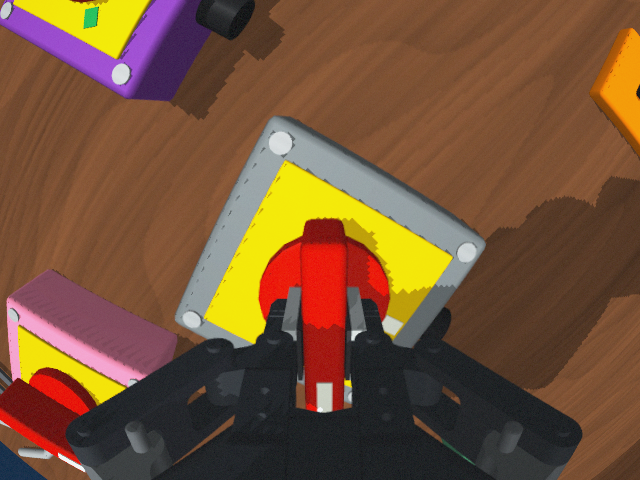

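>>> send_rows(
  steps=[
    [[1,0,0,0,0.18],[1,0,0,0,0.36],[1,0,0,0,0.54],[1,0,0,0,0.72],[1,0,0,0,0.9],[1,0,0,0,1.07],[1,0,0,0,1.07],[1,0,0,0,1.07]],
  ],
)

```text
t: 5.3
tcp_pos: [0.4559, -0.3288, 0.0719]
tool_rot: [0.56, -0.432, -0.559, -0.433]
force: [4.4, 4.8, 5.3]
finger_gap: 0.178
```

```bash
python3 -c "
from h import *
s=st();print(yaw(s),s['ft_torque'])"
```

```text
t 5.3 tcp [ 0.4559 -0.3288  0.0719] q [-0.825  0.675  1.718  0.004  0.748 -2.653] F [4.4 4.8 5.3] gap 0.178
104.59465977058039 [ 0.76044995 -0.66363025 -0.54502625]
```

>>> send_rows(
  steps=[
    [[0,0,0,0,0],[0,0,0,0,0],[0,0,0,0,0],[0,0,0,0,0],[0,0,0,0,0],[0,0,0,0.05,0],[0,0,0,0.1,0],[0,0,0,0.13,-0.15]],
  ],
)

```text
t: 6.3
tcp_pos: [0.4555, -0.33, 0.2038]
tool_rot: [0.527, -0.473, -0.524, -0.473]
force: [0.6, -0.2, 0.3]
finger_gap: 0.998
```

>>> send_rows(
  steps=[
    [[0,0.05,0.1,0,-0.2],[0,0.1,0.2,0,-0.2],[0,0.12,0.25,0,-0.2],[0,0.12,0.3,0,-0.2],[0,0.12,0.35,0,-0.2],[0,0.12,0.35,0,-0.2],[0,0.12,0.35,0,-0.2],[0,0.12,0.35,0,-0.2]],
  ],
)

```text
t: 7.3
tcp_pos: [0.5747, 0.0207, 0.2012]
tool_rot: [-0.477, 0.522, 0.477, 0.522]
force: [-0.9, -1.2, -0.7]
finger_gap: 0.995
```

```bash
python3 -c "
from h import *
s=st();print(yaw(s));snap('wrist','pics/w4.png');snap('scene','pics/s4.png',130,130,320,240,2.5)"
```

```text
t 7.3 tcp [0.5747 0.0207 0.2012] q [-1.580e-01  4.970e-01  1.592e+00 -1.000e-03  1.053e+00 -1.638e+00] F [-0.9 -1.2 -0.7] gap 0.995
84.81796376361999
```

View pics/w4.png

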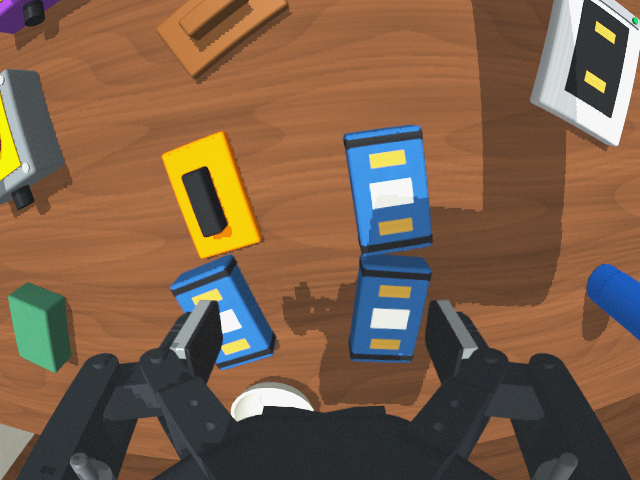

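View pics/s4.png

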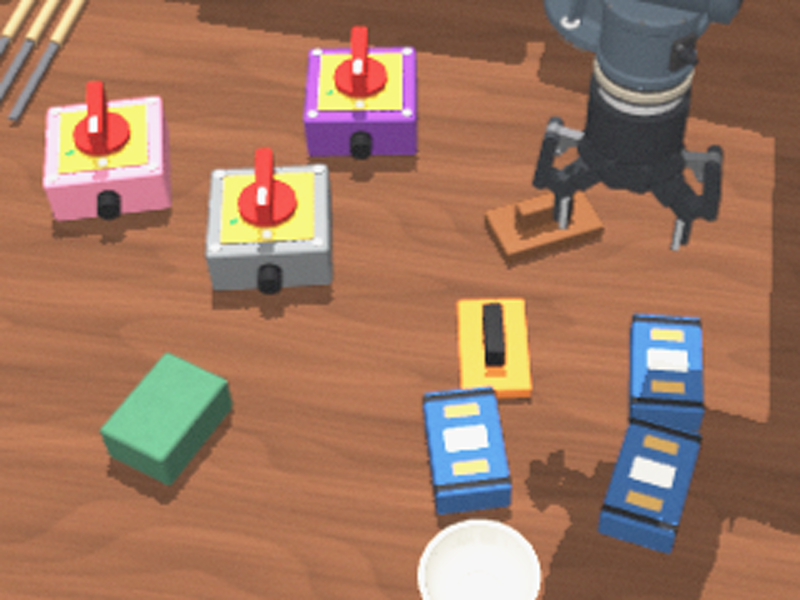

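```bash
cat >> h.py <<'E'
def ws(pads,z,s,lab=""):
    P=[wray(*p,z,s) for p in pads];P=np.array(P);d=P[-1]-P[0];a=np.degrees(np.arctan2(d[1],d[0]))
    print(lab,"mean",P.mean(0).round(4),P[0][:2].round(4),P[-1][:2].round(4),"ax",round(a,1));return P
E
python3 -c "
from h import *
s=manip.sense()
ws([(387,159),(390.5,193),(396,227)],.034,s,'A')
ws([(394,291),(390,319),(385,344)],.034,s,'B')
ws([(347,137),(421,128),(431,235),(362,246)],.034,s,'Acor')
ws([(207,299),(235,347)],.034,s,'C')
ws([(605,33),(595,81)],.024,s,'dock')
"
```

```text
A mean [0.564  0.0789 0.034 ] [0.534  0.0768] [0.5944 0.0817] ax 4.6
B mean [0.6872 0.0734 0.034 ] [0.6571 0.0782] [0.7169 0.0684] ax -9.3
Acor mean [0.5591 0.0792 0.034 ] [0.513  0.0447] [0.6093 0.0504] ax 3.4
C mean [ 0.679 -0.093  0.034] [ 0.6504 -0.1015] [ 0.7077 -0.0845] ax 16.5
dock mean [0.4337 0.319  0.024 ] [0.4065 0.3299] [0.4609 0.3081] ax -21.8
```

>>> send_rows(
  steps=[
    [[0,-0.012,0.059,0,0.15],[0,-0.012,0.059,0,0.15],[0,-0.012,0.059,-0.05,0.15],[0,-0.012,0.059,-0.1,0.15],[0,-0.012,0.059,-0.13,0.15],[0,-0.012,0.059,-0.15,0.15],[0,-0.012,0.059,-0.15,0.15],[0,-0.012,0.059,-0.15,0.15]],
  ],
)

```text
t: 8.4
tcp_pos: [0.5637, 0.0784, 0.052]
tool_rot: [0.514, -0.485, -0.513, -0.486]
force: [-0.2, 0.5, -0.5]
finger_gap: 1.0
```

```bash
python3 -c "
from h import *
s=st();print(yaw(s),manip.grasp_offset);snap('wrist','pics/w5.png')"
```

```text
t 8.4 tcp [0.5637 0.0784 0.052 ] q [-0.058  0.714  1.707 -0.     0.719 -1.685] F [-0.2  0.5 -0.5] gap 1.0
93.22902355868466 0.0187
```

View pics/w5.png

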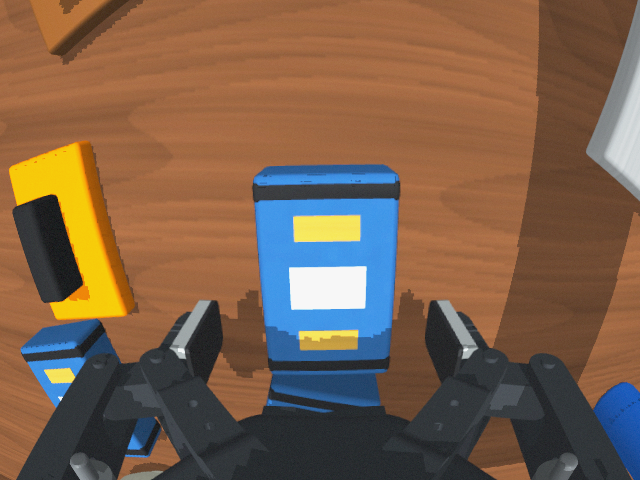

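```bash
python3 -c "
from h import *
s=manip.sense()
ws([(327,228),(328,288),(328.5,340)],.034,s,'A')
"
```

```text
A mean [0.5637 0.0811 0.034 ] [0.5336 0.0789] [0.5938 0.0833] ax 4.2
```

>>> send_rows(
  steps=[
    [[0,0,0.002,-0.02,0.015],[0,0,0.002,-0.035,0.015],[0,0,0.002,-0.045,0.015],[0,0,0.002,-0.045,0.015],[0.5,0,0.002,-0.045,0.015],[1,0,0.002,-0.045,0.015],[1,0,0.002,-0.045,0.015],[1,0,0.002,-0.045,0.015]],
  ],
)

```text
t: 9.45
tcp_pos: [0.5633, 0.0814, 0.007]
tool_rot: [0.518, -0.481, -0.518, -0.482]
force: [-1.2, -0.8, 6.4]
finger_gap: 0.762
```

```bash
python3 -c "
from h import *
s=st();print(yaw(s));snap('wrist','pics/w6.png')"
```

```text
t 9.45 tcp [0.5633 0.0814 0.007 ] q [-0.053  0.792  1.717 -0.     0.631 -1.696] F [-1.2 -0.8  6.4] gap 0.762
94.20877190131311
```

View pics/w6.png

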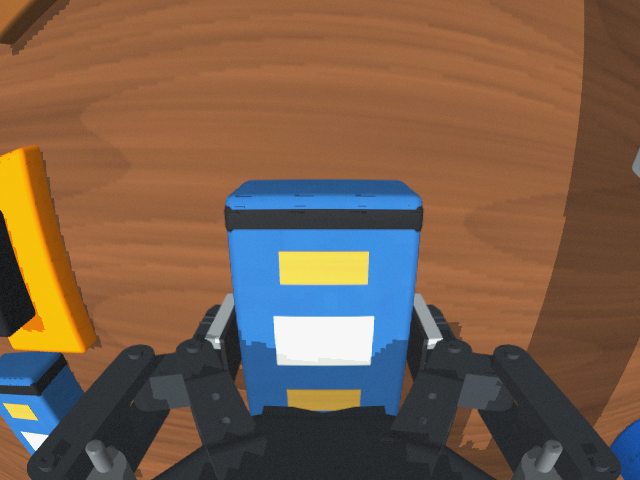

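>>> send_rows(
  steps=[
    [[1,0,0,0.02,0],[1,0,0,0.06,0],[1,0,0,0.11,0],[1,-0.05,0.03,0.11,-0.1],[1,-0.08,0.08,0.11,-0.25],[1,-0.1,0.14,0.11,-0.4],[1,-0.1,0.19,0.11,-0.447],[1,-0.1,0.19,0.11,-0.447]],
  ],
)

```text
t: 10.5
tcp_pos: [0.4618, 0.2751, 0.1157]
tool_rot: [-0.4, 0.583, 0.4, 0.583]
force: [0.3, -0.8, -3.9]
finger_gap: 0.763
```

```bash
python3 -c "
from h import *
s=st();print(yaw(s));snap('wrist','pics/w7.png')"
```

```text
t 10.5 tcp [0.4618 0.2751 0.1157] q [ 3.290e-01  5.800e-01  1.756e+00  1.000e-03  8.050e-01 -8.740e-01] F [ 0.3 -0.8 -3.9] gap 0.763
68.87600205970625
```

View pics/w7.png

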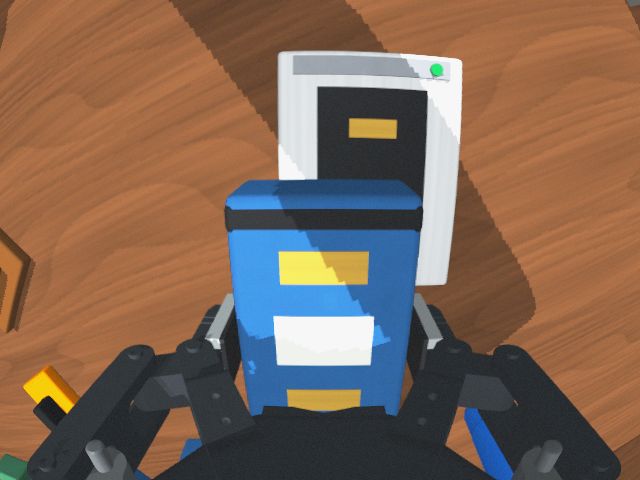

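```bash
python3 -c "
from h import *
s=manip.sense()
P=ws([(317,87),(427,92)],.024,s,'far')
ws([(317,87),(317,179)],.024,s,'left')
ws([(427,92),(423,185)],.024,s,'right')
ws([(373,128)],.024,s,'pad')
m=P.mean(0)[:2]
for a in (-21.4,-22): print(m+.056*np.array([np.cos(np.radians(a)),np.sin(np.radians(a))]))
ws([(323.5,267.5),(324,341)],s['tcp_pos'][2]+.027,s,'case')
"
```

```text
far mean [0.3806 0.3376 0.024 ] [0.3677 0.3054] [0.3936 0.3698] ax 68.1
left mean [0.3948 0.2948 0.024 ] [0.3677 0.3054] [0.422  0.2841] ax -21.4
right mean [0.4217 0.3586 0.024 ] [0.3936 0.3698] [0.4499 0.3475] ax -21.6
pad mean [0.4041 0.3287 0.024 ] [0.4041 0.3287] [0.4041 0.3287] ax 0.0
[0.43275268 0.31715208]
[0.43253585 0.31660721]
case mean [0.4475 0.2789 0.1425] [0.4336 0.2842] [0.4615 0.2736] ax -20.9
```

>>> send_rows(
  steps=[
    [[1,-0.03,0.0445,0,0],[1,-0.03,0.0445,-0.03,0],[1,-0.03,0.0445,-0.05,0],[1,-0.03,0.0445,-0.05,0]],
  ],
)

```text
t: 11.05
tcp_pos: [0.4312, 0.3143, 0.0644]
tool_rot: [-0.398, 0.587, 0.398, 0.582]
force: [1.2, -0.5, -3.6]
finger_gap: 0.763
```

```bash
python3 -c "
from h import *
s=st();print(yaw(s));snap('wrist','pics/w8.png');snap('side','pics/s8.png',330,130,140,105,5);snap('scene','pics/t8.png',430,180,140,105,5)"
```

```text
t 11.05 tcp [0.4312 0.3143 0.0644] q [ 0.42   0.667  1.788 -0.     0.693 -0.775] F [ 1.2 -0.5 -3.6] gap 0.763
68.5108880505951
```

View pics/w8.png

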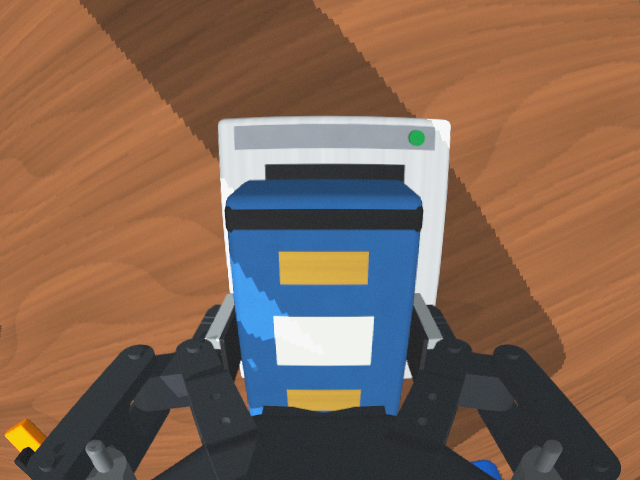

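View pics/s8.png

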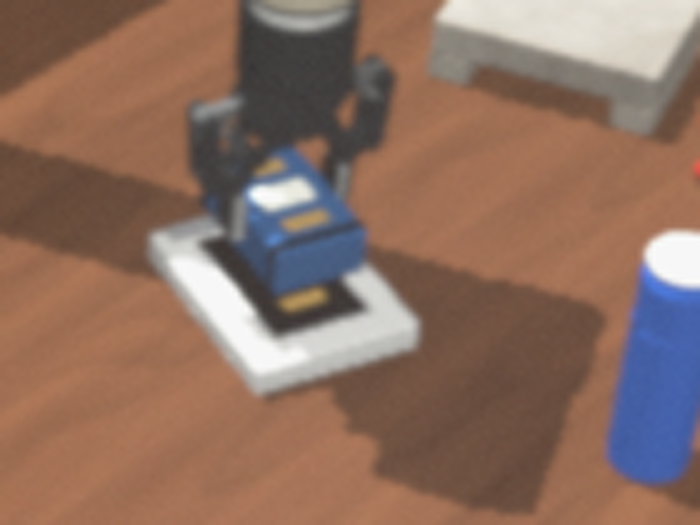

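View pics/t8.png

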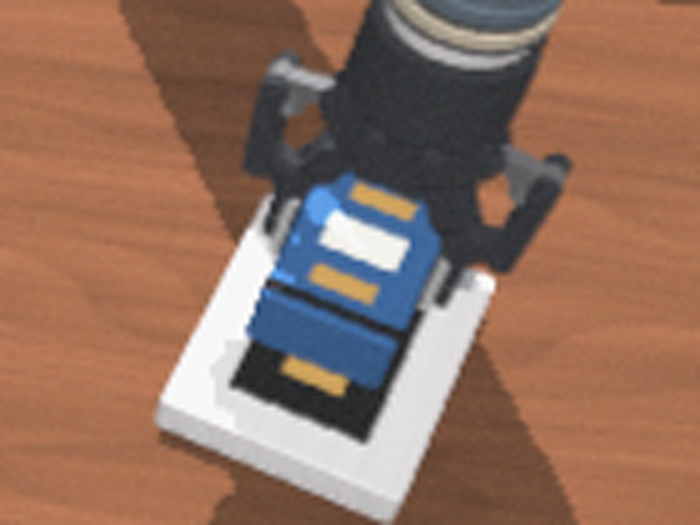

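```bash
python3 -c "
from h import *
s=manip.sense();print(s['tcp_pos'])
P=ws([(265,164),(405,164.5)],.024,s,'far')
Q=ws([(219,121),(450,121)],.024,s,'slab')
a=np.radians(-21.5);print(P.mean(0)[:2]+.056*np.array([np.cos(a),np.sin(a)]))
ws([(226,208),(422,208)],s['tcp_pos'][2]+.027,s,'caseend')
ws([(229,195),(420,195)],s['tcp_pos'][2]-.007,s,'casebot')
"
```

```text
[0.43348029 0.31556464 0.06671111]
far mean [0.383 0.342 0.024] [0.37   0.3091] [0.396  0.3749] ax 68.5
slab mean [0.3615 0.3505 0.024 ] [0.3404 0.2959] [0.3826 0.405 ] ax 68.8
[0.43510762 0.32146364]
caseend mean [0.3862 0.3345 0.0937] [0.3744 0.3047] [0.398  0.3644] ax 68.5
casebot mean [0.3888 0.3338 0.0597] [0.3741 0.2965] [0.4035 0.371 ] ax 68.5
```

>>> send_rows(
  steps=[
    [[1,0,0,0,0],[1,0,0,0,0]],
  ],
)

```text
t: 11.45
tcp_pos: [0.4333, 0.3161, 0.067]
tool_rot: [-0.398, 0.584, 0.398, 0.585]
force: [-0.8, -0.4, -4.8]
finger_gap: 0.765
```

```bash
python3 -c "
from h import *
s=manip.sense();print(s['tcp_pos'],yaw(s));snap('wrist','pics/w9.png',180,90,280,210,2.85)"
```

```text
[0.4333151  0.31611536 0.06699743] 68.56692885362426
```

View pics/w9.png

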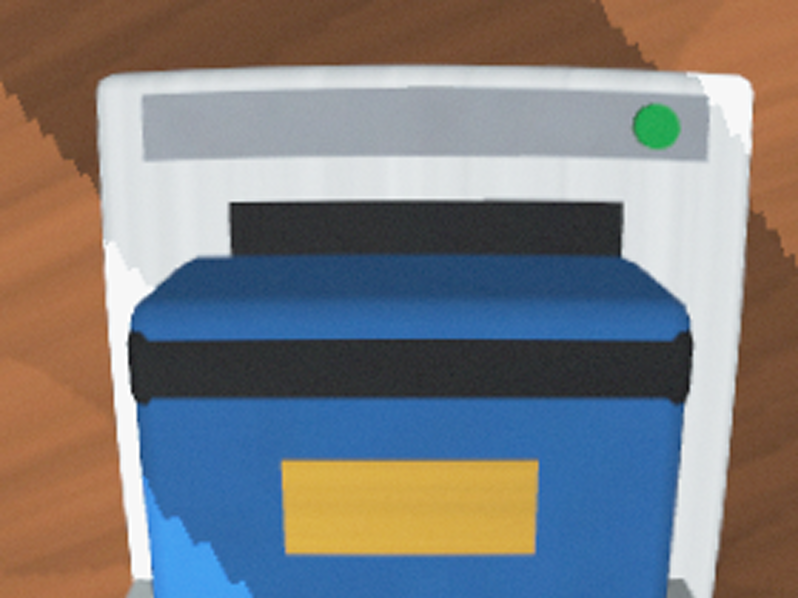

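```bash
python3 -c "
from h import *
s=manip.sense()
f=lambda u,v:((u+.5)/2.85-.5+180,(v+.5)/2.85-.5+90)
P=ws([f(230,203),f(622,203)],.024,s,'seat far')
Q=ws([f(199,257),f(619,257)],s['tcp_pos'][2]-.007,s,'case bottom far')
B=ws([f(282,461),f(538,461)],s['tcp_pos'][2]+.027,s,'pad')
a=np.radians(-21.4);u=np.array([np.cos(a),np.sin(a)])
print(P.mean(0)[:2]+.056*u, Q.mean(0)[:2]+.055*u,(P-Q).mean(0)[:2]-0+u*.001)
print(np.linalg.norm(Q[1]-Q[0]))
"
```

```text
seat far mean [0.38   0.3403 0.024 ] [0.3674 0.308 ] [0.3926 0.3726] ax 68.7
case bottom far mean [0.3824 0.3361 0.0599] [0.3713 0.3079] [0.3935 0.3643] ax 68.5
pad mean [0.3998 0.3294 0.0939] [0.3943 0.3155] [0.4053 0.3433] ax 68.5
[0.4321541  0.31989428] [0.433633   0.31602203] [-0.0014789   0.00387225]
0.06066093597986671
```

>>> send_rows(
  steps=[
    [[1,-0.0015,0.0042,-0.015,0],[1,-0.0015,0.0042,-0.027,0],[1,-0.0015,0.0042,-0.033,0],[1,-0.0015,0.0042,-0.0345,0],[1,-0.0015,0.0042,-0.0355,0],[1,-0.0015,0.0042,-0.036,0],[1,-0.0015,0.0042,-0.036,0]],
  ],
)

```text
t: 12.38
tcp_pos: [0.4305, 0.32, 0.031]
tool_rot: [-0.398, 0.585, 0.399, 0.584]
force: [-4.7, -1.3, 6.6]
finger_gap: 0.762
```

```bash
python3 -c "
from h import *
s=st();snap('wrist','pics/w10.png',180,90,280,210,2.85)"
```

```text
t 12.375 tcp [0.4305 0.32   0.031 ] q [ 0.431  0.728  1.796  0.     0.619 -0.766] F [-4.7 -1.3  6.6] gap 0.762
```

View pics/w10.png

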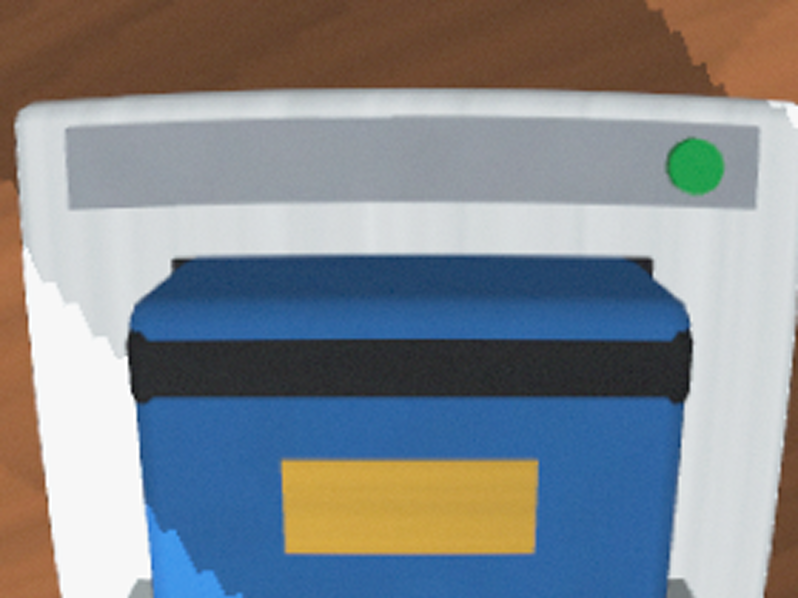

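>>> send_rows(
  steps=[
    [[1,0.0005,-0.0002,0.001,0],[1,0.0012,-0.0005,0.001,0],[1,0.0012,-0.0005,0,0],[1,0.0012,-0.0005,0,0],[0,0.0012,-0.0005,0,0],[0,0.0012,-0.0005,0,0],[0,0.0012,-0.0005,0,0],[0,0.0012,-0.0005,0,0]],
  ],
)

```text
t: 13.42
tcp_pos: [0.4325, 0.3198, 0.0302]
tool_rot: [-0.398, 0.584, 0.398, 0.584]
force: [-0.9, -0.1, 0.4]
finger_gap: 1.002
```

```bash
python3 -c "
from h import *
s=st();snap('wrist','pics/w11.png',180,90,280,210,2.85)"
```

```text
t 13.425 tcp [0.4325 0.3198 0.0302] q [ 0.429  0.73   1.793  0.     0.618 -0.768] F [-0.9 -0.1  0.4] gap 1.002
```

View pics/w11.png

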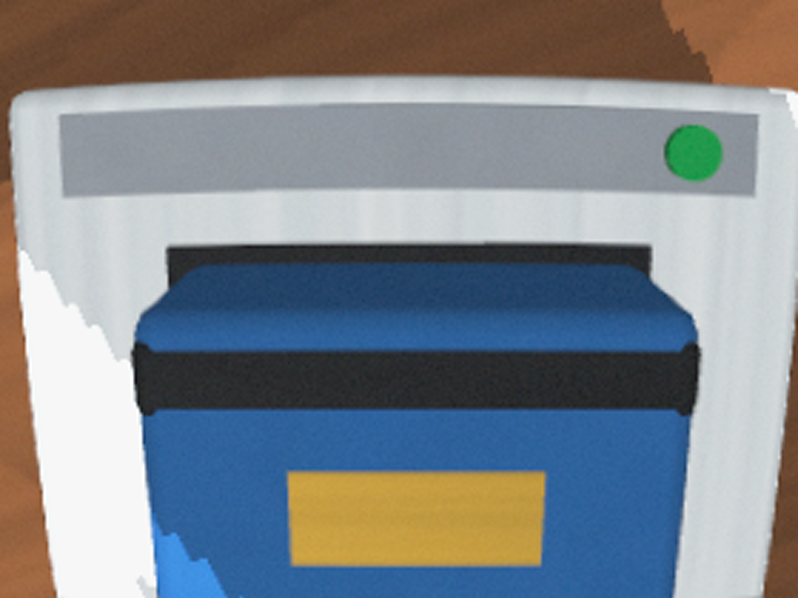

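```bash
python3 -c "
from h import *
s=manip.sense();f=lambda u,v:((u+.5)/2.85-.5+180,(v+.5)/2.85-.5+90)
P=ws([f(288,471),f(545,471)],.058,s,'pad far edge')
Q=ws([f(134,348),f(699,348)],.058,s,'band')
"
```

```text
pad far edge mean [0.4003 0.3334 0.058 ] [0.3948 0.3195] [0.4058 0.3474] ax 68.5
band mean [0.3864 0.3389 0.058 ] [0.3746 0.3088] [0.3982 0.369 ] ax 68.6
```

>>> send_rows(
  steps=[
    [[0,0,0,0.05,0],[0,0,0,0.1,0],[0,0.03,-0.03,0.15,0.05],[0,0.07,-0.07,0.15,0.1],[0,0.11,-0.11,0.15,0.2],[0,0.15,-0.15,0.15,0.2],[0,0.19,-0.19,0.15,0.2],[0,0.23,-0.21,0.15,0.2]],
  ],
)

```text
t: 14.48
tcp_pos: [0.6635, 0.1073, 0.1801]
tool_rot: [-0.454, 0.542, 0.454, 0.542]
force: [-0.4, 1.3, 0.1]
finger_gap: 0.998
```

>>> send_rows(
  steps=[
    [[0,0.015,-0.02,0,0],[0,0.015,-0.02,0,0],[0,0.015,-0.02,0,0],[0,0.015,-0.02,0,0]],
  ],
)

```text
t: 14.98
tcp_pos: [0.6761, 0.0912, 0.1804]
tool_rot: [-0.455, 0.541, 0.456, 0.541]
force: [0.6, 0.7, -0.7]
finger_gap: 0.999
```

```bash
python3 -c "
from h import *
s=st();print(yaw(s));snap('wrist','pics/w12.png');snap('scene','pics/s12.png',290,180,260,195,3)"
```

```text
t 14.975 tcp [0.6761 0.0912 0.1804] q [-0.029  0.66   1.324  0.     1.159 -1.428] F [ 0.6  0.7 -0.7] gap 0.999
80.1364775746881
```

View pics/w12.png

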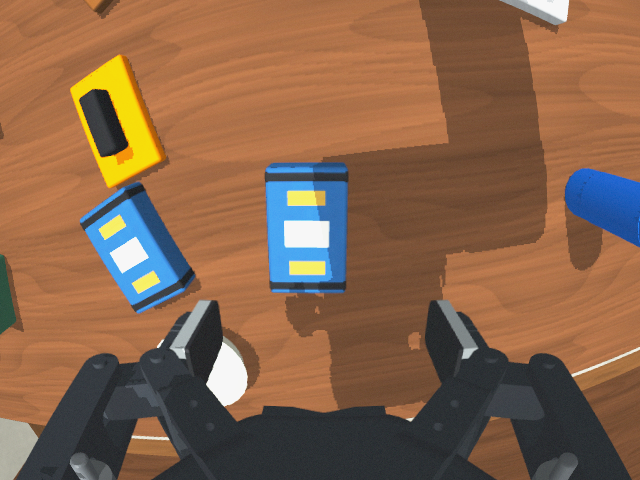

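View pics/s12.png

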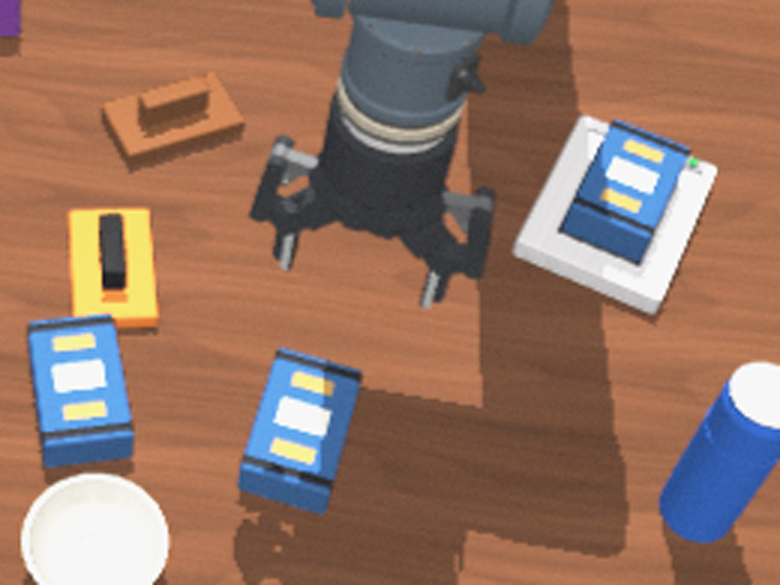

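```bash
python3 -c "
from h import *
s=manip.sense()
ws([(306,198),(306,234),(307,268)],.034,s,'B')
ws([(112,227),(129,255),(146,282)],.034,s,'C')
"
```

```text
B mean [0.6877 0.075  0.034 ] [0.6581 0.0803] [0.7174 0.0699] ax -9.9
C mean [ 0.6791 -0.0912  0.034 ] [ 0.6502 -0.1001] [ 0.7079 -0.0824] ax 17.1
```

>>> send_rows(
  steps=[
    [[0,0.0115,-0.0155,0,0],[0,0.0115,-0.0155,-0.05,0],[0,0.0115,-0.0155,-0.1,0],[0,0.0115,-0.0155,-0.13,0],[0,0.0115,-0.0155,-0.13,0],[0,0.0115,-0.0155,-0.13,0],[0,0.0115,-0.0155,-0.13,0]],
  ],
)

```text
t: 15.95
tcp_pos: [0.6908, 0.074, 0.0526]
tool_rot: [-0.456, 0.54, 0.454, 0.543]
force: [-0.2, 0.3, -0.2]
finger_gap: 0.996
```

```bash
python3 -c "
from h import *
s=st();print(yaw(s));snap('wrist','pics/w13.png')"
```

```text
t 15.95 tcp [0.6908 0.074  0.0526] q [-0.054  0.83   1.366 -0.     0.941 -1.451] F [-0.2  0.3 -0.2] gap 0.996
80.0372669055636
```

View pics/w13.png

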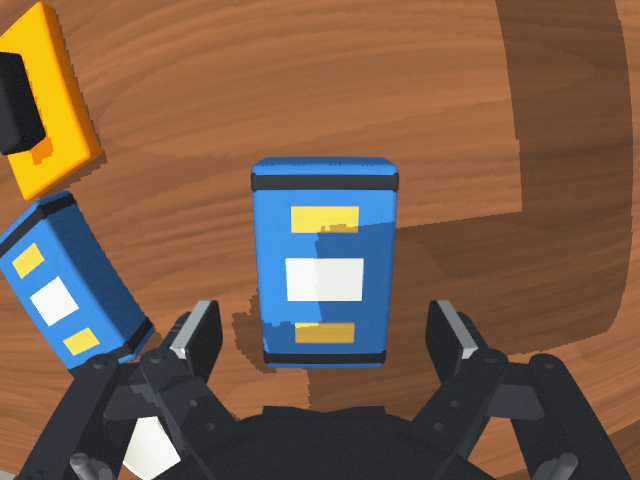

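```bash
python3 -c "
from h import *
s=manip.sense()
P=ws([(325,219),(325,279),(325,333)],.034,s,'B');print(P.mean(0)-s['tcp_pos'])
"
```

```text
B mean [0.6863 0.0759 0.034 ] [0.6568 0.081 ] [0.7162 0.0706] ax -9.9
[-0.00424875  0.00170217 -0.01844915]
```

>>> send_rows(
  steps=[
    [[0,-0.0042,0.0017,-0.02,0],[0,-0.0042,0.0017,-0.035,0],[0,-0.0042,0.0017,-0.0455,0],[0,-0.0042,0.0017,-0.0455,0],[0.5,-0.0042,0.0017,-0.0455,0],[1,-0.0042,0.0017,-0.0455,0],[1,-0.0042,0.0017,-0.0455,0],[1,-0.0042,0.0017,-0.0455,0]],
  ],
)

```text
t: 17.0
tcp_pos: [0.6856, 0.0759, 0.0056]
tool_rot: [-0.455, 0.541, 0.454, 0.542]
force: [0.4, -1.6, 2.4]
finger_gap: 0.769
```

```bash
python3 -c "
from h import *
s=st();print(yaw(s));snap('wrist','pics/w14.png')"
```

```text
t 17.0 tcp [0.6856 0.0759 0.0056] q [-0.051  0.891  1.389 -0.     0.86  -1.448] F [ 0.4 -1.6  2.4] gap 0.769
80.04179062650137
```

View pics/w14.png

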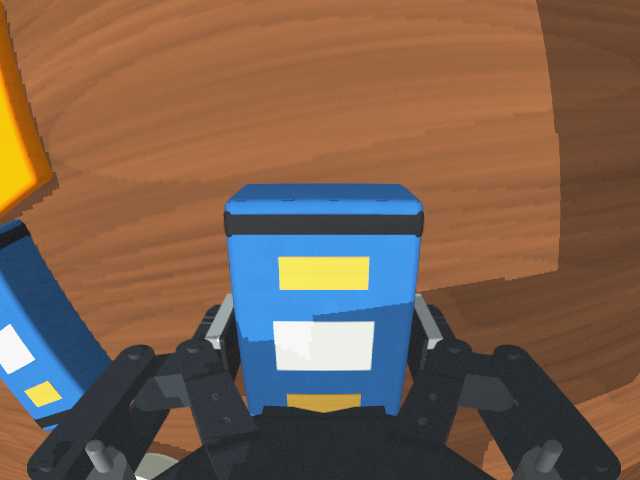

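```bash
python3 -c "
from h import *
s=manip.sense()
P=ws([(278,257),(369.5,257)],s['tcp_pos'][2]+.0284,s,'B');print(np.linalg.norm((P.mean(0)-s['tcp_pos'])[:2]))
"
```

```text
B mean [0.6517 0.0821 0.034 ] [0.6491 0.0672] [0.6543 0.0971] ax 80.0
0.034470156877236216
```

>>> send_rows(
  steps=[
    [[1,0,0,0.04,0],[1,0,0,0.09,0],[1,-0.02,0.02,0.13,0],[1,-0.06,0.06,0.13,-0.1],[1,-0.1,0.1,0.13,-0.2],[1,-0.14,0.14,0.13,-0.2],[1,-0.18,0.18,0.13,-0.2],[1,-0.22,0.215,0.13,-0.2]],
  ],
)

```text
t: 18.05
tcp_pos: [0.4624, 0.2921, 0.134]
tool_rot: [-0.398, 0.585, 0.399, 0.584]
force: [0.4, 0.5, -3.0]
finger_gap: 0.764
```

>>> send_rows(
  steps=[
    [[1,0,0,0,0],[1,0,0,0,0],[1,0,0,0,0]],
  ],
)

```text
t: 18.42
tcp_pos: [0.466, 0.2903, 0.1346]
tool_rot: [-0.398, 0.584, 0.398, 0.585]
force: [0.8, -0.8, -3.5]
finger_gap: 0.759
```

```bash
python3 -c "
from h import *
s=st();print(yaw(s));snap('wrist','pics/w15.png')"
```

```text
t 18.425 tcp [0.466  0.2903 0.1346] q [ 0.354  0.561  1.714 -0.     0.866 -0.842] F [ 0.8 -0.8 -3.5] gap 0.759
68.49664318450002
```

View pics/w15.png

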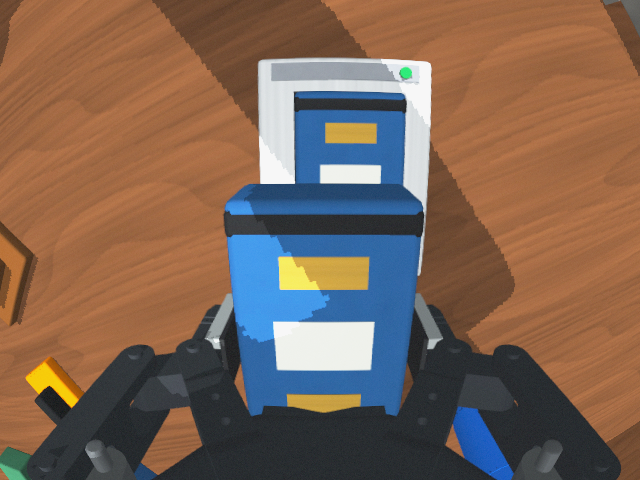

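>>> send_rows(
  steps=[
    [[1,-0.0345,0.0302,0,0],[1,-0.0345,0.0302,-0.03,0],[1,-0.0345,0.0302,-0.055,0],[1,-0.0345,0.0302,-0.055,0],[1,-0.0345,0.0302,-0.055,0],[1,-0.0345,0.0302,-0.055,0]],
  ],
)

```text
t: 19.23
tcp_pos: [0.4315, 0.3213, 0.0809]
tool_rot: [-0.398, 0.584, 0.398, 0.585]
force: [-0.8, 0.3, -2.8]
finger_gap: 0.762
```

```bash
python3 -c "
from h import *
s=st();print(yaw(s));snap('wrist','pics/w16.png',180,90,280,210,2.85)"
```

```text
t 19.225 tcp [0.4315 0.3213 0.0809] q [ 0.432  0.639  1.776  0.     0.724 -0.764] F [-0.8  0.3 -2.8] gap 0.762
68.53930550600685
```

View pics/w16.png

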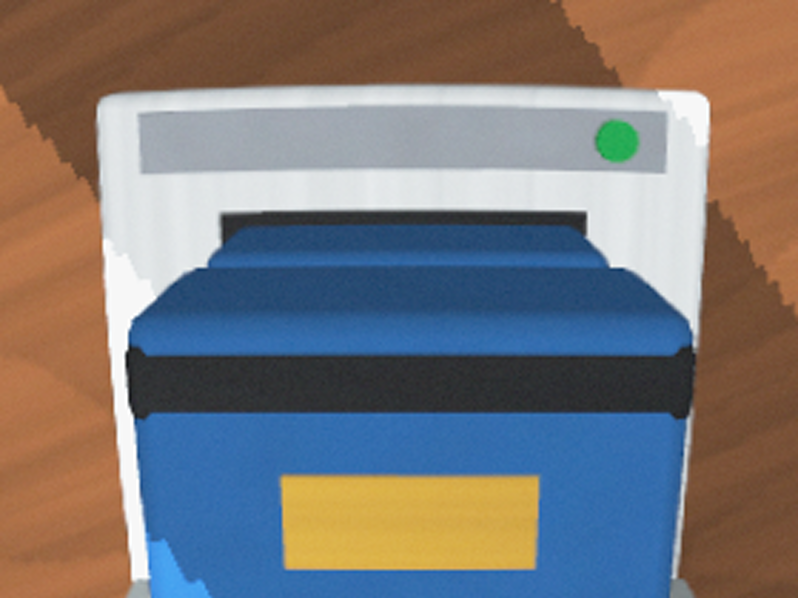

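>>> send_rows(
  steps=[
    [[1,0,-0.0008,-0.008,0],[1,0,-0.0008,-0.014,0],[1,0,-0.0008,-0.0165,0],[1,0,-0.0008,-0.0173,0],[1,0,-0.0008,-0.0173,0],[1,0,-0.0008,-0.0173,0]],
  ],
)

```text
t: 20.02
tcp_pos: [0.4299, 0.3202, 0.0635]
tool_rot: [-0.398, 0.584, 0.398, 0.584]
force: [-3.1, -1.7, 6.5]
finger_gap: 0.764
```

```bash
python3 -c "
from h import *
s=st()"
```

```text
t 20.025 tcp [0.4299 0.3202 0.0635] q [ 0.432  0.669  1.786 -0.     0.687 -0.765] F [-3.1 -1.7  6.5] gap 0.764
```

>>> send_rows(
  steps=[
    [[1,0,0,0,0],[0,0,0,0,0],[0,0,0,0,0],[0,0,0,0,0],[0,0,0,0,0],[0,0,0,0,0]],
  ],
)

```text
t: 20.78
tcp_pos: [0.4303, 0.3204, 0.0624]
tool_rot: [-0.398, 0.584, 0.398, 0.584]
force: [-0.4, -0.1, -0.5]
finger_gap: 0.998
```

```bash
python3 -c "
from h import *
s=st();snap('wrist','pics/w17.png',180,90,280,210,2.85)"
```

```text
t 20.775 tcp [0.4303 0.3204 0.0624] q [ 0.432  0.671  1.786 -0.     0.685 -0.765] F [-0.4 -0.1 -0.5] gap 0.998
```

View pics/w17.png

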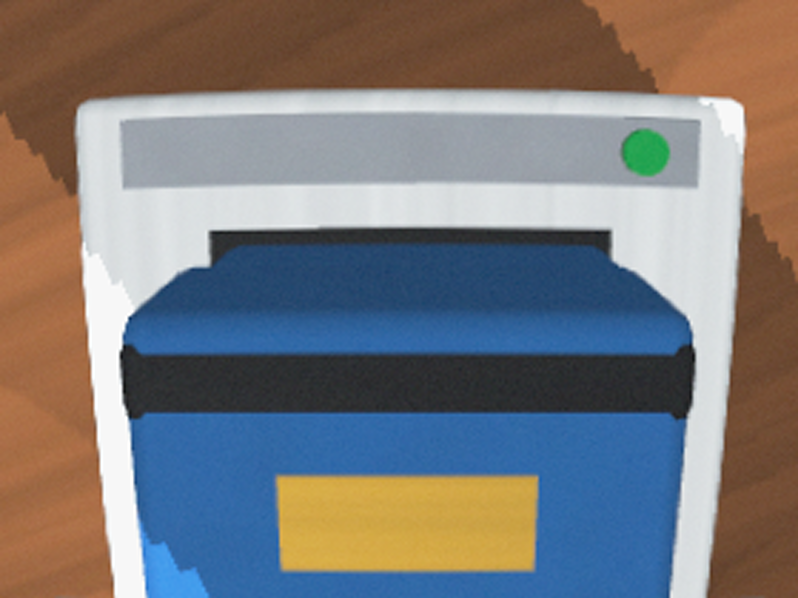

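>>> send_rows(
  steps=[
    [[0,0,0,0.05,0],[0,0,0,0.1,0],[0,0.02,-0.04,0.12,0.15],[0,0.06,-0.08,0.12,0.3],[0,0.09,-0.13,0.12,0.45],[0,0.12,-0.18,0.12,0.6],[0,0.14,-0.23,0.12,0.66],[0,0.17,-0.28,0.12,0.66]],
  ],
)

```text
t: 21.82
tcp_pos: [0.6002, 0.0389, 0.1823]
tool_rot: [-0.566, 0.424, 0.567, 0.423]
force: [-0.1, 0.4, 1.5]
finger_gap: 1.004
```

>>> send_rows(
  steps=[
    [[0,0.04,-0.04,0,0],[0,0.07,-0.09,0,0],[0,0.07,-0.12,0,0],[0,0.07,-0.12,0,0],[0,0.07,-0.12,0,0],[0,0.07,-0.12,0,0]],
  ],
)

```text
t: 22.58
tcp_pos: [0.6699, -0.078, 0.1825]
tool_rot: [-0.566, 0.423, 0.567, 0.423]
force: [0.2, -0.6, 0.3]
finger_gap: 1.003
```

```bash
python3 -c "
from h import *
s=st();print(yaw(s));snap('wrist','pics/w18.png');snap('side','pics/s18.png',290,120,200,150,4)"
```

```text
t 22.575 tcp [ 0.6699 -0.078   0.1825] q [-0.281  0.647  1.344  0.     1.151 -2.14 ] F [ 0.2 -0.6  0.3] gap 1.003
106.49170145562715
```

View pics/w18.png

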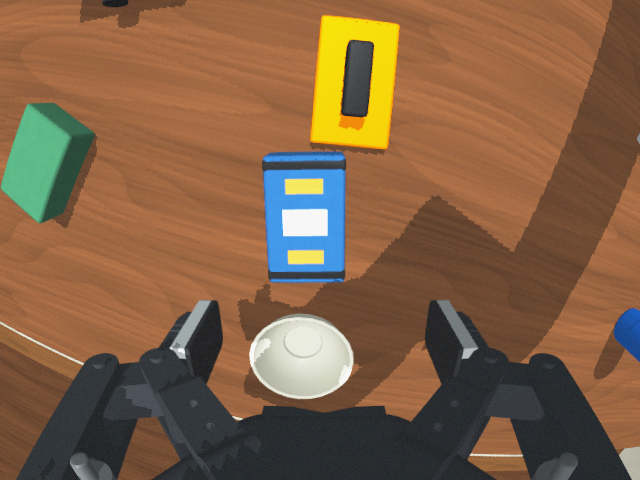

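View pics/s18.png

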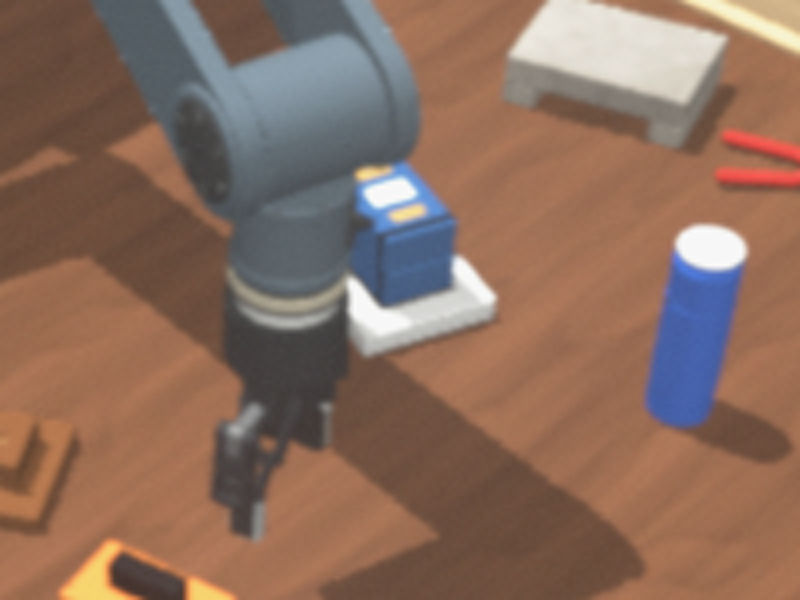

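```bash
python3 -c "
from h import *
s=manip.sense()
P=ws([(304,186.5),(305,222),(305.5,257)],.034,s,'C');print(P.mean(0)-s['tcp_pos'])
ws([(301,357)],.03,s,'bowl')
ws([(362,43),(352,115)],.042,s,'rib')
"
```

```text
C mean [ 0.6787 -0.0911  0.034 ] [ 0.6502 -0.0998] [ 0.7077 -0.0824] ax 16.8
[ 0.00858225 -0.0129169  -0.14864467]
bowl mean [ 0.812  -0.0587  0.03  ] [ 0.812  -0.0587] [ 0.812  -0.0587] ax 0.0
rib mean [ 0.5575 -0.0849  0.042 ] [ 0.5296 -0.0893] [ 0.5854 -0.0804] ax 9.0
```

>>> send_rows(
  steps=[
    [[0,0.0075,-0.013,0,0],[0,0.0075,-0.013,-0.05,0],[0,0.0075,-0.013,-0.1,0],[0,0.0075,-0.013,-0.13,0],[0,0.0075,-0.013,-0.13,0],[0,0.0075,-0.013,-0.13,0],[0,0.0075,-0.013,-0.13,0]],
  ],
)

```text
t: 23.55
tcp_pos: [0.6795, -0.0932, 0.0547]
tool_rot: [0.568, -0.423, -0.565, -0.424]
force: [-0.3, -0.4, 0.2]
finger_gap: 1.004
```

```bash
python3 -c "
from h import *
s=st();print(yaw(s));snap('wrist','pics/w19.png')"
```

```text
t 23.55 tcp [ 0.6795 -0.0932  0.0547] q [-0.299  0.818  1.391 -0.     0.928 -2.156] F [-0.3 -0.4  0.2] gap 1.004
106.39587402164014
```

View pics/w19.png

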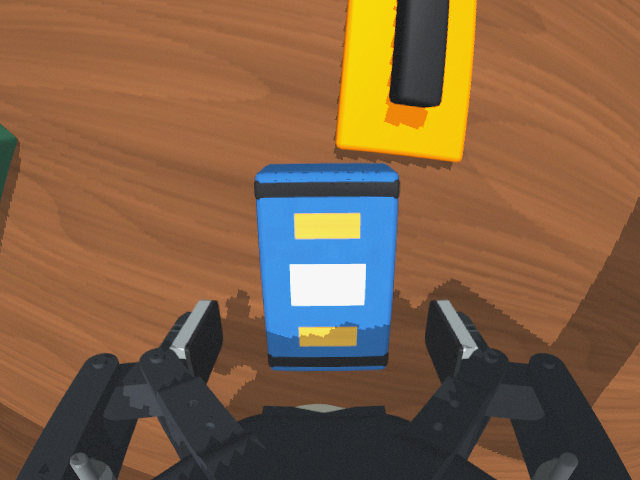

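```bash
python3 -c "
from h import *
s=manip.sense()
P=ws([(327,226),(328,285),(328,336)],.034,s,'C');print(P.mean(0)-s['tcp_pos'])
"
```

```text
C mean [ 0.6781 -0.0909  0.034 ] [ 0.6496 -0.0997] [ 0.7066 -0.0822] ax 17.1
[-0.00116569  0.00217878 -0.02063343]
```

>>> send_rows(
  steps=[
    [[0,-0.0015,0.002,-0.02,0.01],[0,-0.0015,0.002,-0.035,0.01],[0,-0.0015,0.002,-0.0475,0.01],[0,-0.0015,0.002,-0.0475,0.01],[0.5,-0.0015,0.002,-0.0475,0.01],[1,-0.0015,0.002,-0.0475,0.01],[1,-0.0015,0.002,-0.0475,0.01],[1,-0.0015,0.002,-0.0475,0.01]],
  ],
)

```text
t: 24.6
tcp_pos: [0.677, -0.0909, 0.0056]
tool_rot: [0.569, -0.421, -0.568, -0.421]
force: [0.2, -0.7, 0.2]
finger_gap: 0.766
```

```bash
python3 -c "
from h import *
s=st();print(yaw(s));snap('wrist','pics/w20.png')"
```

```text
t 24.6 tcp [ 0.677  -0.0909  0.0056] q [-0.297  0.885  1.408 -0.     0.847 -2.163] F [ 0.2 -0.7  0.2] gap 0.766
106.9712189099732
```

View pics/w20.png

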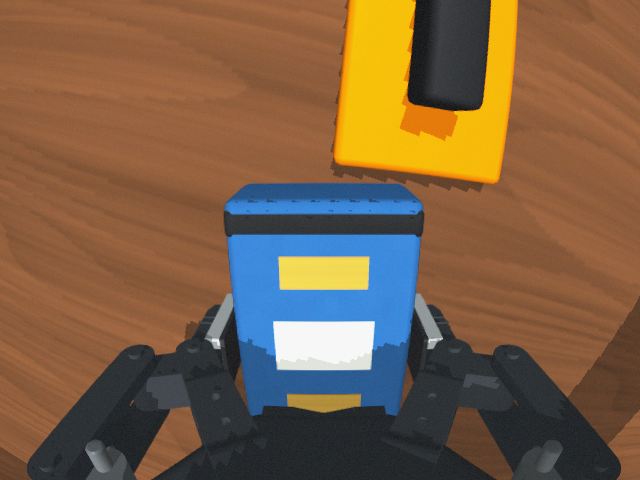

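>>> send_rows(
  steps=[
    [[1,0,0,0.05,0],[1,0,0,0.1,0],[1,-0.01,0.03,0.16,-0.1],[1,-0.04,0.08,0.17,-0.25],[1,-0.07,0.13,0.17,-0.4],[1,-0.1,0.18,0.17,-0.55],[1,-0.13,0.23,0.17,-0.67],[1,-0.16,0.28,0.17,-0.67]],
  ],
)

```text
t: 25.65
tcp_pos: [0.5139, 0.1909, 0.1743]
tool_rot: [-0.397, 0.585, 0.399, 0.584]
force: [1.3, 0.7, -4.4]
finger_gap: 0.764
```

>>> send_rows(
  steps=[
    [[1,-0.03,0.05,0,0],[1,-0.06,0.1,0,0],[1,-0.06,0.1,0,0],[1,-0.06,0.1,-0.03,0],[1,-0.06,0.1,-0.03,0],[1,-0.06,0.1,-0.03,0]],
  ],
)

```text
t: 26.4
tcp_pos: [0.4567, 0.2888, 0.1451]
tool_rot: [-0.398, 0.585, 0.398, 0.584]
force: [0.5, -0.2, -3.4]
finger_gap: 0.763
```

```bash
python3 -c "
from h import *
s=st();print(yaw(s));snap('wrist','pics/w21.png')"
```

```text
t 26.4 tcp [0.4567 0.2888 0.1451] q [ 0.357  0.536  1.727 -0.     0.879 -0.839] F [ 0.5 -0.2 -3.4] gap 0.763
68.5225539400821
```

View pics/w21.png

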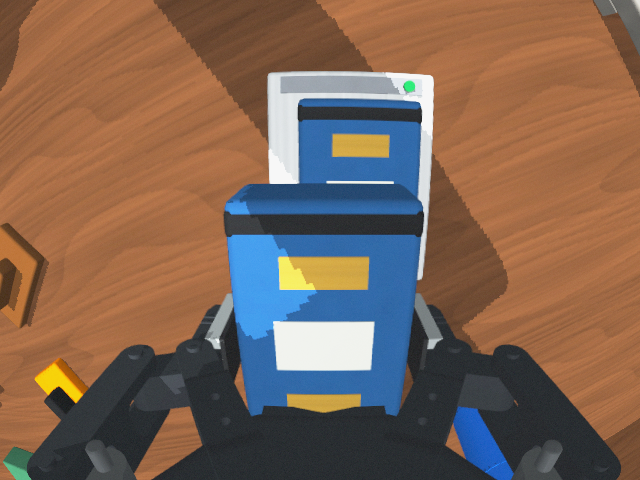

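>>> send_rows(
  steps=[
    [[1,-0.0252,0.0316,0,0],[1,-0.0252,0.0316,-0.01,0],[1,-0.0252,0.0316,-0.032,0],[1,-0.0252,0.0316,-0.032,0],[1,-0.0252,0.0316,-0.032,0],[1,-0.0252,0.0316,-0.032,0]],
  ],
)

```text
t: 27.2
tcp_pos: [0.432, 0.3211, 0.1139]
tool_rot: [-0.398, 0.584, 0.398, 0.585]
force: [-0.6, -0.6, -3.5]
finger_gap: 0.762
```

```bash
python3 -c "
from h import *
s=st();print(yaw(s));snap('wrist','pics/w22.png',180,90,280,210,2.85)"
```

```text
t 27.2 tcp [0.432  0.3211 0.1139] q [ 0.431  0.583  1.756 -0.     0.8   -0.765] F [-0.6 -0.6 -3.5] gap 0.762
68.55718474491384
```

View pics/w22.png

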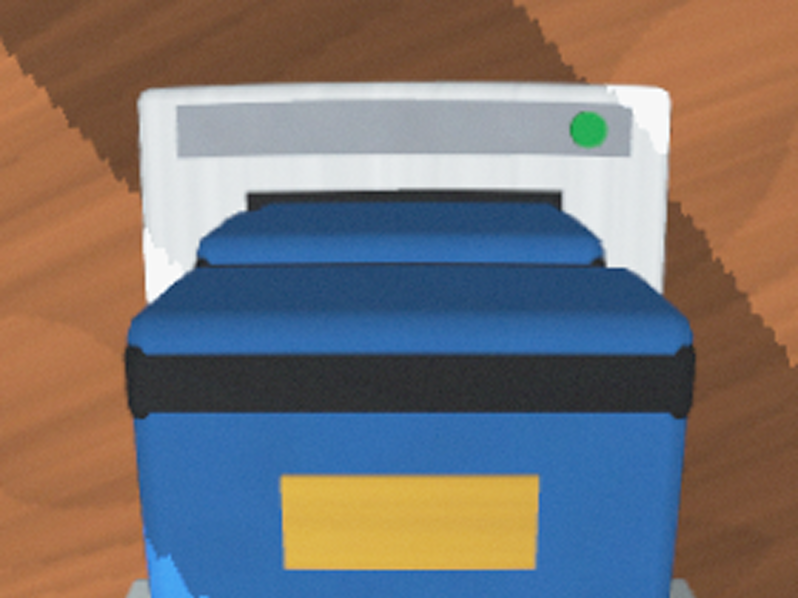

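>>> send_rows(
  steps=[
    [[1,-0.0005,-0.0014,-0.008,0],[1,-0.0005,-0.0014,-0.013,0],[1,-0.0005,-0.0014,-0.015,0],[1,-0.0005,-0.0014,-0.0163,0],[1,-0.0005,-0.0014,-0.0163,0],[1,-0.0005,-0.0014,-0.0163,0]],
  ],
)

```text
t: 28.0
tcp_pos: [0.4302, 0.3194, 0.0975]
tool_rot: [-0.398, 0.584, 0.398, 0.584]
force: [-2.8, -1.9, 6.1]
finger_gap: 0.764
```

>>> send_rows(
  steps=[
    [[1,0,0,0,0],[0,0,0,0,0],[0,0,0,0,0],[0,0,0,0,0],[0,0,0,0,0],[0,0,0,0,0]],
  ],
)

```text
t: 28.75
tcp_pos: [0.4307, 0.3196, 0.0966]
tool_rot: [-0.398, 0.584, 0.398, 0.584]
force: [0.3, 0.6, -0.5]
finger_gap: 1.001
```

```bash
python3 -c "
from h import *
s=st();print(yaw(s));snap('wrist','pics/w23.png',180,90,280,210,2.85)"
```

```text
t 28.75 tcp [0.4307 0.3196 0.0966] q [ 0.43   0.611  1.77  -0.     0.76  -0.767] F [ 0.3  0.6 -0.5] gap 1.001
68.58172252042273
```

View pics/w23.png

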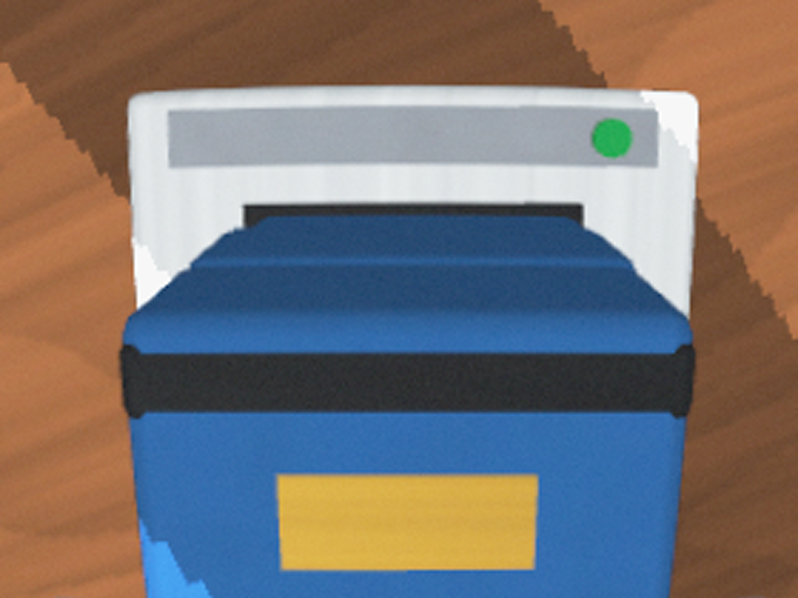

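>>> send_rows(
  steps=[
    [[0,0,0,0.05,0],[0,0,0,0.09,0],[0,0.03,-0.04,0.1,0.15],[0,0.06,-0.08,0.1,0.3],[0,0.08,-0.13,0.1,0.45],[0,0.1,-0.18,0.1,0.55],[0,0.11,-0.23,0.1,0.55],[0,0.12,-0.28,0.1,0.55]],
  ],
)

```text
t: 29.8
tcp_pos: [0.5509, 0.0379, 0.1966]
tool_rot: [0.542, -0.454, -0.542, -0.454]
force: [1.4, 0.2, 0.9]
finger_gap: 1.0
```

>>> send_rows(
  steps=[
    [[0,0.005,-0.06,0,0],[0,0.01,-0.11,-0.03,0],[0,0.01,-0.11,-0.06,0],[0,0.01,-0.11,-0.06,0],[0,0.01,-0.11,-0.06,0],[0,0.01,-0.11,-0.06,0]],
  ],
)

```text
t: 30.55
tcp_pos: [0.5615, -0.0698, 0.1381]
tool_rot: [0.543, -0.453, -0.542, -0.454]
force: [0.4, 0.0, 0.3]
finger_gap: 1.001
```

```bash
python3 -c "
from h import *
s=st();print(yaw(s));snap('wrist','pics/w24.png');snap('scene','pics/s24.png',290,150,260,195,3)"
```

```text
t 30.55 tcp [ 0.5615 -0.0698  0.1381] q [-0.321  0.573  1.671  0.     0.895 -2.07 ] F [0.4 0.  0.3] gap 1.001
100.17757579445623
```

View pics/w24.png

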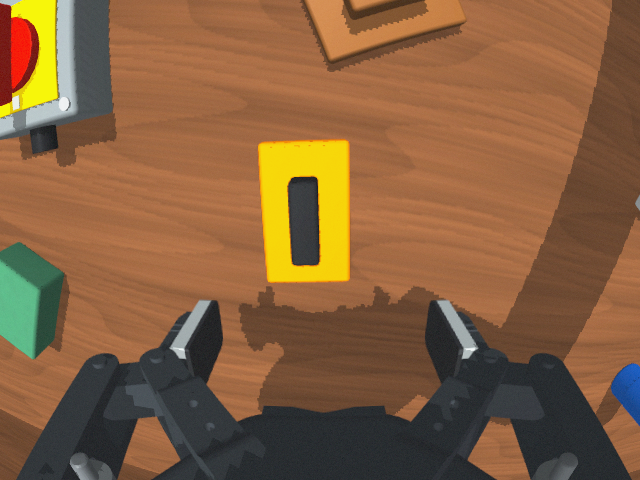

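View pics/s24.png

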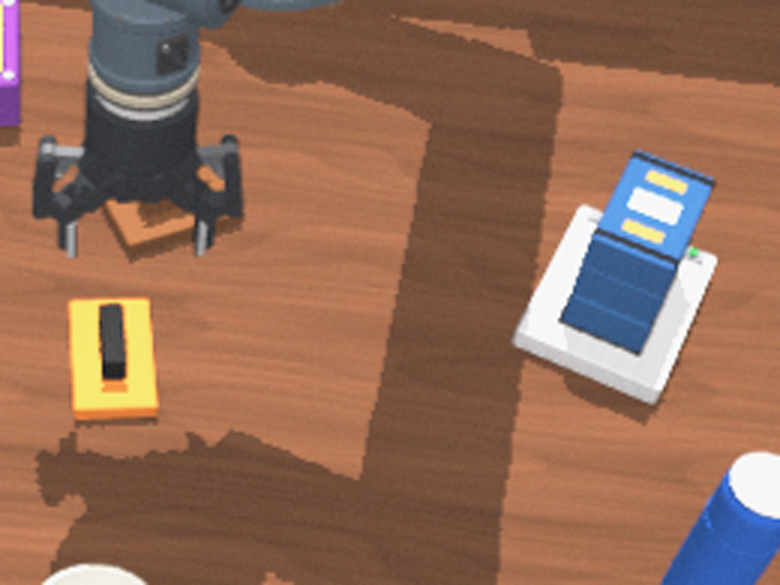

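```bash
python3 -c "
from h import *
s=manip.sense()
P=ws([(260,145),(348,142),(349,281),(268,282)],.016,s,'slab');
ws([(260,145),(268,282)],.016,s,'L');ws([(348,142),(349,281)],.016,s,'R')
P=ws([(303.5,179),(305.5,264)],.042,s,'rib');print(P.mean(0)-s['tcp_pos'])
"
```

```text
slab mean [ 0.5557 -0.0838  0.016 ] [ 0.5097 -0.1249] [ 0.6143 -0.1048] ax 10.9
L mean [ 0.562  -0.1148  0.016 ] [ 0.5097 -0.1249] [ 0.6143 -0.1048] ax 10.9
R mean [ 0.5495 -0.0528  0.016 ] [ 0.497  -0.0636] [ 0.6019 -0.0421] ax 11.6
rib mean [ 0.5536 -0.0839  0.042 ] [ 0.5245 -0.0894] [ 0.5828 -0.0785] ax 10.6
[-0.00770361 -0.01405201 -0.09594146]
```

>>> send_rows(
  steps=[
    [[0,-0.006,-0.014,-0.03,0.015],[0,-0.006,-0.014,-0.06,0.015],[0,-0.006,-0.014,-0.075,0.015],[0,-0.006,-0.014,-0.075,0.015],[0,-0.006,-0.014,-0.075,0.015]],
  ],
)

```text
t: 31.28
tcp_pos: [0.5555, -0.0844, 0.0626]
tool_rot: [0.546, -0.45, -0.545, -0.45]
force: [0.4, -0.2, 0.7]
finger_gap: 1.004
```

```bash
python3 -c "
from h import *
s=st();print(yaw(s));snap('wrist','pics/w25.png')"
```

```text
t 31.275 tcp [ 0.5555 -0.0844  0.0626] q [-0.35   0.69   1.722 -0.     0.727 -2.112] F [ 0.4 -0.2  0.7] gap 1.004
100.98004111128162
```

View pics/w25.png

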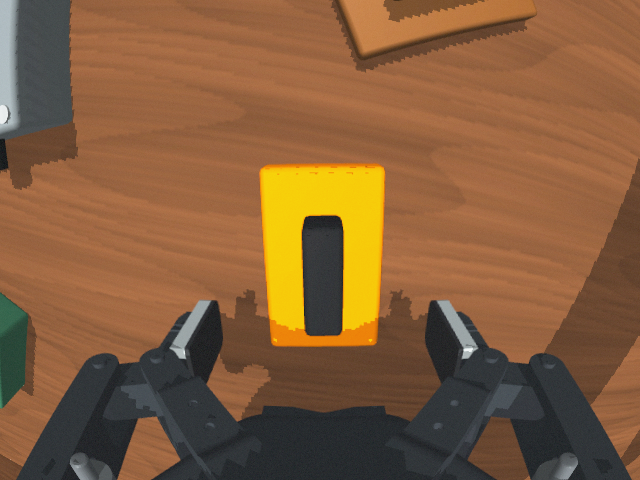

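>>> send_rows(
  steps=[
    [[0,0,0.0003,-0.02,0],[0,0,0.0003,-0.04,0],[0,0,0.0003,-0.0425,0],[0,0,0.0003,-0.0425,0],[1,0,0.0003,-0.0425,0],[1,0,0.0003,-0.0425,0],[1,0,0.0003,-0.0425,0],[1,0,0.0003,-0.0425,0]],
  ],
)

```text
t: 32.33
tcp_pos: [0.5549, -0.0842, 0.0196]
tool_rot: [0.546, -0.45, -0.545, -0.45]
force: [-0.8, -0.2, -1.4]
finger_gap: 0.224
```

>>> send_rows(
  steps=[
    [[1,0,0,0,0],[1,0,0,0,0],[1,0,0,0,0]],
  ],
)

```text
t: 32.7
tcp_pos: [0.5549, -0.0842, 0.0196]
tool_rot: [0.546, -0.45, -0.545, -0.45]
force: [0.4, 0.7, 5.6]
finger_gap: 0.224
```

```bash
python3 -c "
from h import *
s=st();print(yaw(s));snap('wrist','pics/w26.png')"
```

```text
t 32.7 tcp [ 0.5549 -0.0842  0.0196] q [-0.35   0.765  1.736  0.     0.64  -2.112] F [0.4 0.7 5.6] gap 0.224
100.9503655487277
```

View pics/w26.png

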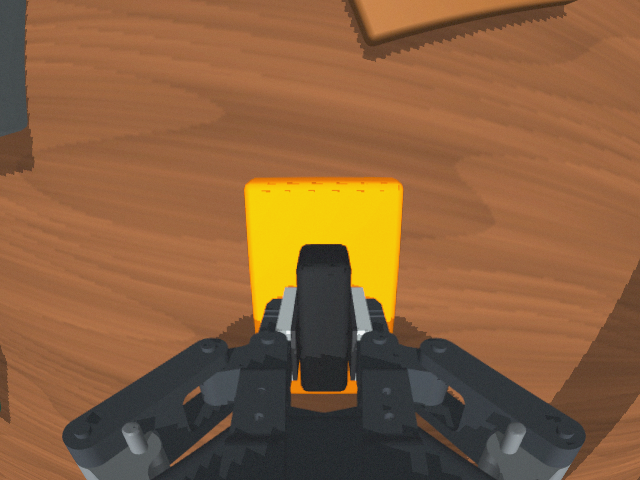

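```bash
python3 -c "
from h import *
s=manip.sense()
P=ws([(246.5,182),(402,181)],.016,s,'far');a=np.radians(11);c=P.mean(0)[:2]+.055*np.array([np.cos(a),np.sin(a)]);print(c,c-s['tcp_pos'][:2])
"
```

```text
far mean [ 0.5015 -0.0938  0.016 ] [ 0.5076 -0.1245] [ 0.4954 -0.063 ] ax 101.3
[ 0.55549223 -0.08327903] [0.00057473 0.00089204]
```

>>> send_rows(
  steps=[
    [[1,0,0,0.05,0],[1,0,0,0.1,0],[1,0,0,0.16,0],[1,-0.01,0.05,0.19,-0.1],[1,-0.02,0.11,0.19,-0.25],[1,-0.03,0.17,0.19,-0.4],[1,-0.04,0.23,0.19,-0.55],[1,-0.05,0.29,0.19,-0.565]],
  ],
)

```text
t: 33.75
tcp_pos: [0.5035, 0.2076, 0.2085]
tool_rot: [-0.398, 0.585, 0.398, 0.584]
force: [0.9, -0.1, -1.3]
finger_gap: 0.227
```

>>> send_rows(
  steps=[
    [[1,-0.02,0.05,0,0],[1,-0.05,0.08,0,0],[1,-0.05,0.08,0,0],[1,-0.05,0.08,0,0],[1,-0.05,0.08,0,0]],
  ],
)

```text
t: 34.38
tcp_pos: [0.4555, 0.285, 0.209]
tool_rot: [-0.398, 0.584, 0.398, 0.585]
force: [0.3, 0.2, -1.0]
finger_gap: 0.223
```

```bash
python3 -c "
from h import *
s=st();print(yaw(s));snap('wrist','pics/w27.png')"
```

```text
t 34.375 tcp [0.4555 0.285  0.209 ] q [ 0.351  0.439  1.677 -0.     1.026 -0.844] F [ 0.3  0.2 -1. ] gap 0.223
68.48932865679998
```

View pics/w27.png

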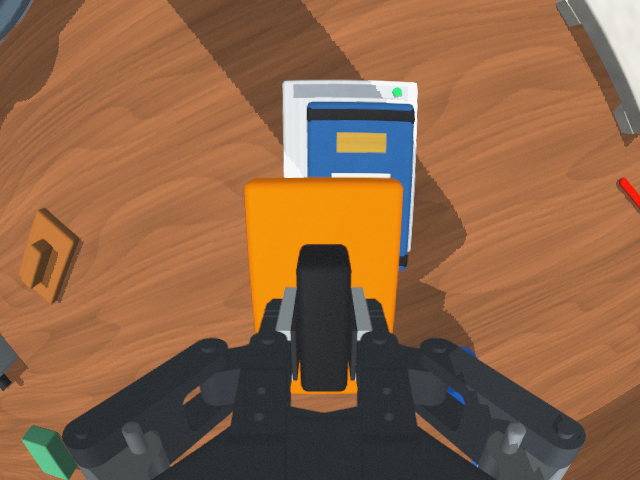

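>>> send_rows(
  steps=[
    [[1,-0.024,0.0342,0,0],[1,-0.024,0.0342,-0.02,0],[1,-0.024,0.0342,-0.051,0],[1,-0.024,0.0342,-0.051,0],[1,-0.024,0.0342,-0.051,0],[1,-0.024,0.0342,-0.051,0]],
  ],
)

```text
t: 35.17
tcp_pos: [0.4318, 0.3203, 0.1594]
tool_rot: [-0.398, 0.583, 0.398, 0.585]
force: [0.2, -0.6, -0.9]
finger_gap: 0.222
```

```bash
python3 -c "
from h import *
s=st();print(yaw(s));snap('wrist','pics/w28.png',180,90,280,210,2.85)"
```

```text
t 35.175 tcp [0.4318 0.3203 0.1594] q [ 0.43   0.51   1.725  0.     0.904 -0.766] F [ 0.2 -0.6 -0.9] gap 0.222
68.54340232980392
```

View pics/w28.png

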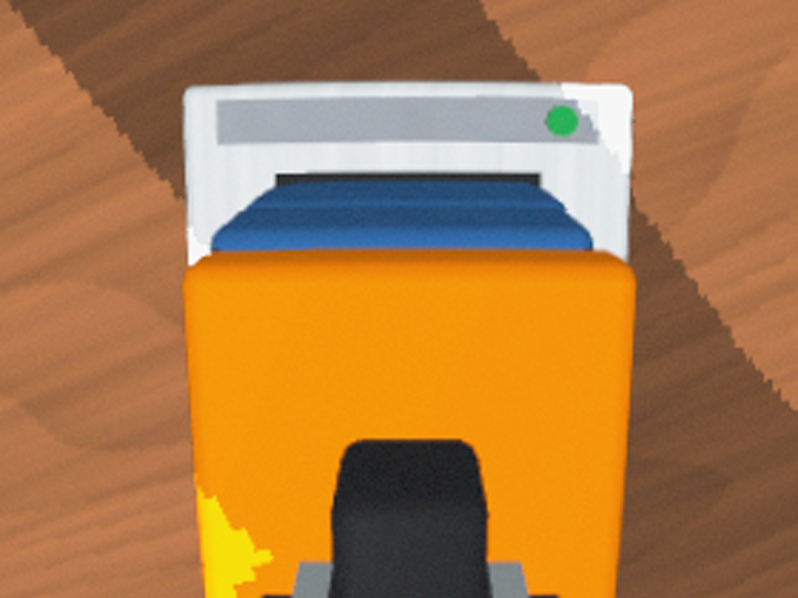

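>>> send_rows(
  steps=[
    [[1,-0.0004,-0.001,-0.006,0],[1,-0.0004,-0.001,-0.011,0],[1,-0.0004,-0.001,-0.013,0],[1,-0.0004,-0.001,-0.0142,0],[1,-0.0004,-0.001,-0.0142,0],[1,-0.0004,-0.001,-0.0142,0]],
  ],
)

```text
t: 35.98
tcp_pos: [0.4298, 0.3189, 0.1455]
tool_rot: [-0.399, 0.584, 0.398, 0.584]
force: [-3.3, -2.1, 11.4]
finger_gap: 0.225
```

>>> send_rows(
  steps=[
    [[1,0,0,0,0],[0,0,0,0,0],[0,0,0,0,0],[0,0,0,0,0],[0,0,0,0,0],[0,0,0,0,0],[0,0,0,0,0]],
  ],
)

```text
t: 36.85
tcp_pos: [0.4302, 0.3191, 0.1439]
tool_rot: [-0.398, 0.584, 0.398, 0.584]
force: [-0.3, 0.2, 1.0]
finger_gap: 0.999
```

```bash
python3 -c "
from h import *
s=st();print(yaw(s));snap('wrist','pics/w29.png',180,90,280,210,2.85)"
```

```text
t 36.85 tcp [0.4302 0.3191 0.1439] q [ 0.429  0.533  1.74   0.     0.869 -0.768] F [-0.3  0.2  1. ] gap 0.999
68.57888215975383
```

View pics/w29.png

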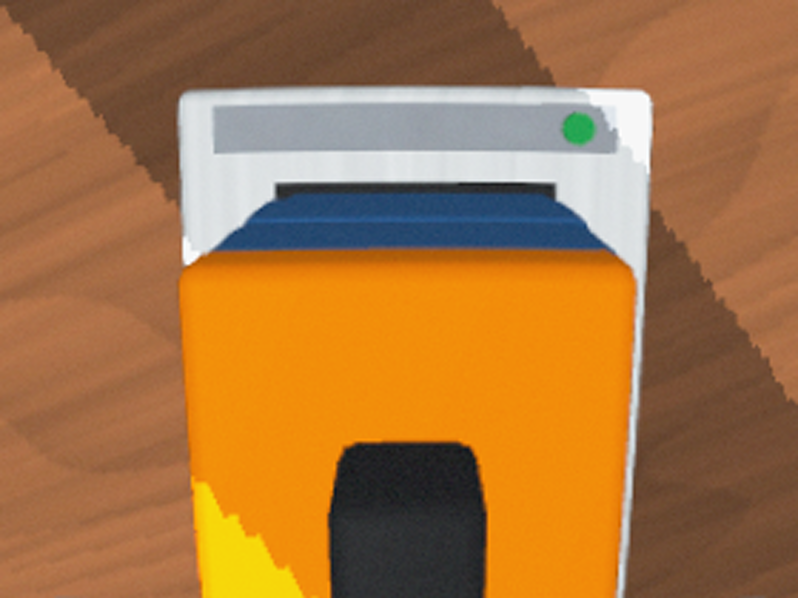

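>>> send_rows(
  steps=[
    [[0,0,0,0.05,0],[0,0,0,0.09,0],[0,0.02,-0.05,0.09,0.1],[0,0.04,-0.1,0.09,0.2],[0,0.06,-0.16,0.09,0.3],[0,0.08,-0.21,0.09,0.4],[0,0.08,-0.27,0.09,0.5],[0,0.08,-0.33,0.09,0.6]],
  ],
)

```text
t: 37.9
tcp_pos: [0.5103, -0.0128, 0.234]
tool_rot: [0.554, -0.439, -0.554, -0.44]
force: [1.0, -0.1, 0.3]
finger_gap: 1.002
```

```bash
python3 -c "
from h import *
s=st();print(yaw(s));snap('scene','pics/s30.png',400,110,200,150,4);snap('side','pics/s31.png',320,100,160,120,5)"
```

```text
t 37.9 tcp [ 0.5103 -0.0128  0.234 ] q [-0.244  0.37   1.713  0.     1.057 -2.045] F [ 1.  -0.1  0.3] gap 1.002
103.15788492242962
```

View pics/s30.png

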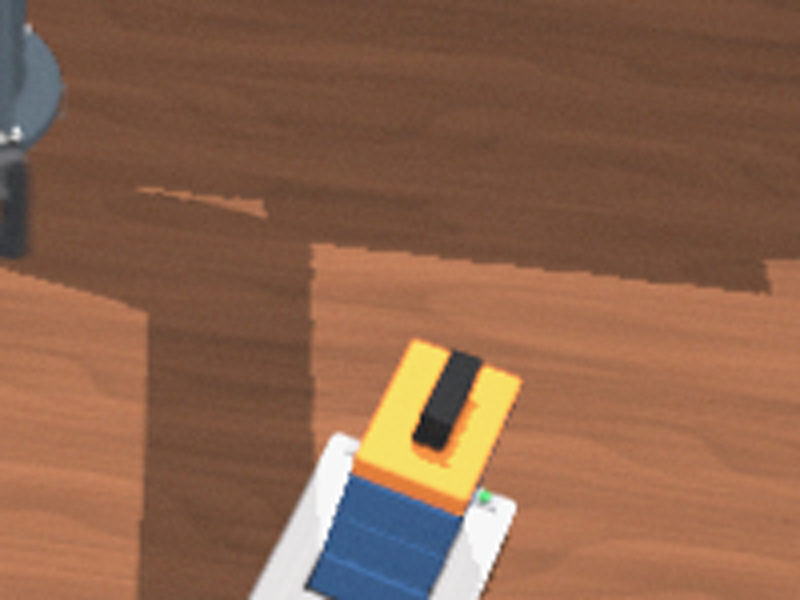

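View pics/s31.png

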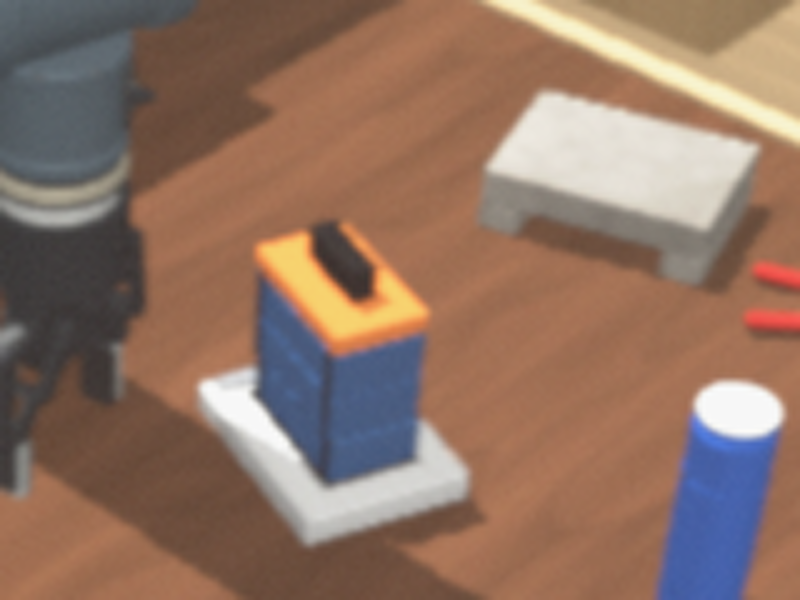

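>>> send_rows(
  steps=[
    [[0,-0.005,-0.06,-0.01,0],[0,-0.01,-0.12,-0.02,0],[0,-0.02,-0.18,-0.03,0],[0,-0.035,-0.24,-0.03,0],[0,-0.05,-0.3,-0.03,0],[0,-0.055,-0.316,-0.03,0],[0,-0.055,-0.316,-0.03,0],[0,-0.055,-0.316,-0.03,0]],
  ],
)

```text
t: 39.0
tcp_pos: [0.4554, -0.3246, 0.2038]
tool_rot: [-0.553, 0.44, 0.554, 0.44]
force: [-0.1, -0.3, -0.4]
finger_gap: 1.002
```

```bash
python3 -c "
from h import *
s=st();print(yaw(s));snap('wrist','pics/w32.png')"
```

```text
t 39.0 tcp [ 0.4554 -0.3246  0.2038] q [-8.190e-01  4.740e-01  1.627e+00  1.000e-03  1.042e+00 -2.618e+00] F [-0.1 -0.3 -0.4] gap 1.002
103.04388148663834
```

View pics/w32.png

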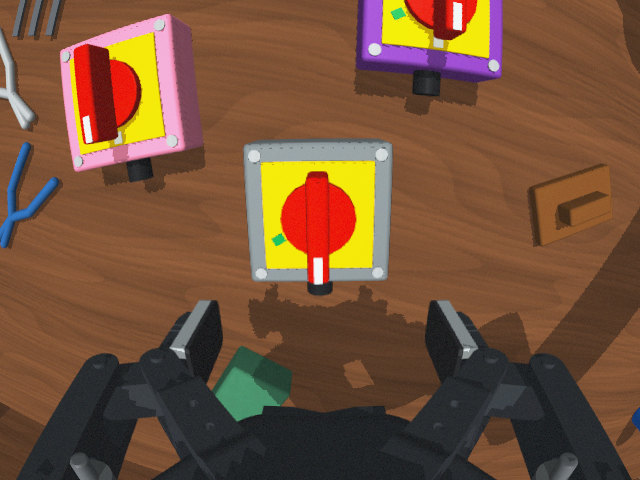

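>>> send_rows(
  steps=[
    [[0,0.0003,-0.0045,-0.04,0],[0,0.0003,-0.0045,-0.09,0],[0,0.0003,-0.0045,-0.132,0],[0,0.0003,-0.0045,-0.132,0],[0,0.0003,-0.0045,-0.132,0]],
  ],
)

```text
t: 39.67
tcp_pos: [0.4566, -0.3311, 0.0733]
tool_rot: [0.554, -0.44, -0.553, -0.44]
force: [0.8, 0.2, 0.1]
finger_gap: 1.0
```

>>> send_rows(
  steps=[
    [[1,0,0,0,0],[1,0,0,0,0],[1,0,0,0,0],[1,0,0,0,0],[1,0,0,0,0],[1,0,0,0,0],[1,0,0,0,0],[1,0,0,0,0]],
  ],
)

```text
t: 40.67
tcp_pos: [0.4548, -0.3291, 0.0726]
tool_rot: [-0.552, 0.44, 0.554, 0.441]
force: [-0.5, 6.0, 7.2]
finger_gap: 0.181
```

```bash
python3 -c "
from h import *
s=st();print(yaw(s),s['ft_torque'])"
```

```text
t 40.675 tcp [ 0.4548 -0.3291  0.0726] q [-8.260e-01  6.750e-01  1.715e+00  2.000e-03  7.560e-01 -2.624e+00] F [-0.5  6.   7.2] gap 0.181
102.90860006802365 [ 0.78512568  0.12795074 -0.11503654]
```

Yaw 102.9; "on" should be at about 43.5°, so turn by −1.06 with slight overdrive.

>>> send_rows(
  steps=[
    [[1,0,0,0,-0.18],[1,0,0,0,-0.36],[1,0,0,0,-0.54],[1,0,0,0,-0.72],[1,0,0,0,-0.9],[1,0,0,0,-1.07],[1,0,0,0,-1.08],[1,0,0,0,-1.08]],
  ],
)

```text
t: 41.68
tcp_pos: [0.455, -0.3283, 0.0726]
tool_rot: [-0.248, 0.662, 0.251, 0.661]
force: [0.7, 8.2, 7.0]
finger_gap: 0.178
```

```bash
python3 -c "
from h import *
s=st();print(yaw(s),s['ft_torque'])"
```

```text
t 41.675 tcp [ 0.455  -0.3283  0.0726] q [-8.250e-01  6.750e-01  1.715e+00  1.000e-03  7.560e-01 -1.548e+00] F [0.7 8.2 7. ] gap 0.178
41.37700451469579 [ 1.23730467 -0.31247438  1.10880366]
```

>>> send_rows(
  steps=[
    [[0,0,0,0,0.02],[0,0,0,0,0.02],[0,0,0,0,0.02],[0,0,0,0,0.02],[0,0,0,0,0.02],[0,0,0,0.05,0.02],[0,0,0,0.1,0.02],[0,0,0,0.15,0.02]],
  ],
)

```text
t: 42.68
tcp_pos: [0.4553, -0.3312, 0.2233]
tool_rot: [-0.254, 0.66, 0.255, 0.66]
force: [0.5, 0.1, -0.3]
finger_gap: 1.0
```

>>> send_rows(
  steps=[
    [[0,0.02,0.06,0.02,0],[0,0.03,0.1,0.02,0],[0,0.03,0.1,0.02,0],[0,0.03,0.1,0.02,0],[0,0.03,0.1,0.02,0]],
  ],
)

```text
t: 43.3
tcp_pos: [0.4854, -0.2325, 0.2417]
tool_rot: [-0.254, 0.66, 0.254, 0.66]
force: [-1.2, -0.4, -0.6]
finger_gap: 1.002
```

```bash
python3 -c "
from h import *
s=st();print(yaw(s));snap('wrist','pics/w33.png');snap('scene','pics/s33.png');snap('side','pics/s34.png')"
```

```text
t 43.3 tcp [ 0.4854 -0.2325  0.2417] q [-0.654  0.398  1.638 -0.     1.105 -1.39 ] F [-1.2 -0.4 -0.6] gap 1.002
42.14992061895718
```

View pics/w33.png

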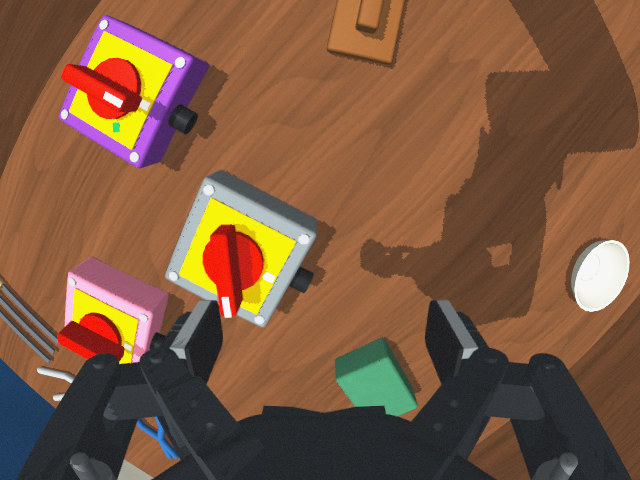

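View pics/s33.png

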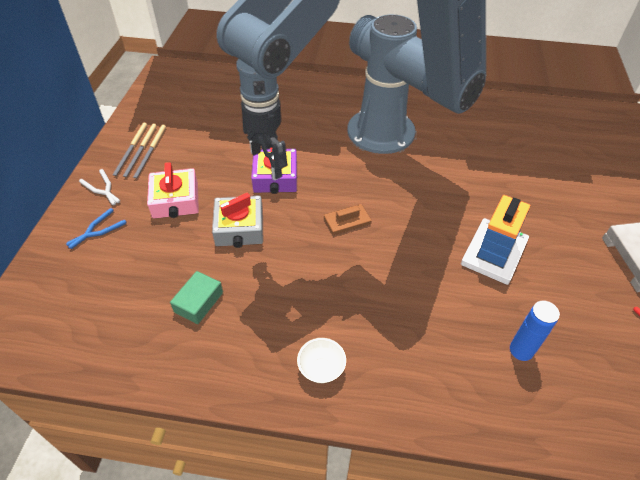

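View pics/s34.png

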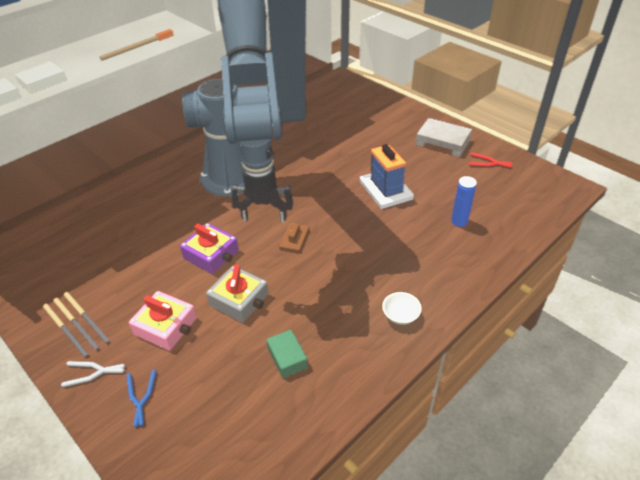

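```bash
python3 -c "
from h import *
print(manip.sign_off());st()"
```

```text
the job is handed in; nothing more can be done
None
the job is handed in; nothing more can be done
```

The job is done and handed in after about 43 s of the 210 s allowed. I turned the isolator off and stacked the three blue cases that were there squarely on the seat. The orange cover went on top, rib up, and then I turned the isolator fully back on.

- **Stack:** after the last release, the wrist, scene and side pictures showed the stack upright and in line with the seat. By my measurements, the layers are within about 2 mm of each other and of the seat centre. The bottom case sits roughly 2 mm off centre along its length, because it shifted slightly as the gripper let go.
- **Isolator:** turning it back on ended against the stop at about 1.1 N m. The last picture shows the pointer over the green mark, as at the start.
- **Other objects:** the spray can, bowl, tin and brown look-alike appear where they were, and no loose blue case was visible in the last pictures.
- **Cameras:** before stacking, the seat position from different views disagreed by up to about 5 mm, so I aligned each layer with a close wrist picture just above it.

I saw no failed checks.

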